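# Show the hidden earring card at the craft stall

### The job

A customer at the jewellery stall wants to see the earrings kept in the wooden box. Lift the wooden bangle up and off the peg on the box's cover flap and lay it gently in the wooden tray, then swing the flap up by its peg and leave it standing open, draw the earring card (the tall panel with the grip bar on top) out of the box, and finish holding the card: keep it upright and still in the gripper over the middle of the grey felt pad, broad faces parallel to the pad's long edges, its lower edge about 12 cm above the pad. Do not let go of the card; leave the plain low divider in the box and the other stall goods alone.

Things in the scene. Friction and masses are not known exactly. Their poses are not given: they have to be found in the camera images.
- box: Wooden display box, fixed to the table. Outer size 170 (x) by 150 (y), walls 65 high and 8 thick, inner floor 8 above the table; origin at the centre of its underside. Two upright slots, one at box x = -40 and one at x = +10 mm, run across the box along y between short ribs at the side walls (ribs up to 46 above the table); each slot is 10 wide. One slot holds the earring card, the other the plain divider. The cover flap is hinged along the box's rim at x = +85.
- box_hinge (a point): Middle of the flap's hinge line, which runs along the box's y axis, 85 mm from the box's centre toward its +x and 65 mm above the table.
- flap (a joint): Angle of the cover flap in rad: 0 shut, grows as its free edge (at the box's -x) swings up, 1.57 upright, stop at 1.9. The flap is 170 by 150 mm and 30 deep: a wooden panel with an 8 mm thick rim hanging 22 below the panel. Shut, its top is level, 95 mm above the table. The stiff hinge stays where it is left; opening takes about 4 N at the peg.
- flap_peg (a point): Point on the axis of the round wooden peg that stands square on the flap, 32 mm above the flap's top. The peg is 14 mm in diameter and 46 high, 36 mm from the flap's free edge, midway across it, 134 mm from the hinge measured along the flap (this point is 62 mm from the hinge line at right angles to the flap). z of its frame points along the peg, y along the hinge.
- bangle: Plain dark wooden bangle lying flat round the peg on the flap, 68 mm outside diameter, 58 inside, 20 high, about 40 g. Origin at the centre of its underside; z is its axis.
- card: Earring card: an upright dark wooden panel 6 thick (x), 126 wide (y), 58 high, with small earrings on both faces and a pale grip bar on its top edge, 12 thick (x), 44 long (y), 20 high, from 58 to 78 above the origin. Origin at the centre of its lower edge, z up, x square to the broad faces; about 60 g. It stands on the inner floor of the box in one of the slots, hidden until the flap is open; all of its grip bar stands above the box's walls.
- divider: Plain dark wooden divider 6 thick (x), 126 wide (y), only 34 high, loose in the other slot of the box. Origin at the centre of its lower edge. Stays in the box.
- tray: Shallow square wooden tray, fixed, 170 by 170 and 18 high, walls 6 thick, floor about 6 thick, origin at the centre of its underside. The bangle goes here.
- pad: Grey felt pad, fixed, 120 (x) by 180 (y) and 8 thick; origin at the centre of its underside. Its long edges run along its y axis.
- shell: Half coconut shell, a dark dome 88 mm across and 41 high, loose; origin at the centre of its underside. Leave alone.
- spray: Small clear bottle with white cap, 40 mm across and 110 high, loose; origin at the centre of its underside. Leave alone.
- phone: Black phone lying flat, 75 by 150 by 9 mm, loose; origin at the centre of its underside. Leave alone.
- jar: White jar with wooden cap, 60 mm across and 60 high, loose; origin at the centre of its underside. Leave alone.

How it is judged:
On the way, in this order (a step that is already met when the one before it is completed fails the run):
1. the bangle lies in the tray, let go (horizontal distance between bangle and tray below 0.05 m and height (world z) of bangle below 0.014 m and angle between bangle's own z axis and vertical below 0.2 rad and contact force between the fingers and bangle below 0.1 N), for 0.2 s.
2. the flap stands open (value of joint flap above 1.2 rad and height (world z) of card below 0.04 m), for 0.2 s.
At the end, for the whole second after the job is handed in: Card held still, upright and square to the pad (0.25 rad), centre within 50 mm of the pad's centre, lower edge 80-180 mm above it, touching neither box nor pad; flap open past 1.2 rad; bangle flat and still on the tray floor within 50 mm of its centre; divider down in the box (contact force between the fingers and card above 1 N and horizontal distance between card and pad below 0.05 m and height (world z) of card between 0.088 and 0.188 m and angle between card's own z axis and vertical below 0.25 rad and angle between the x axis of card and the x axis of pad, either way round below 0.25 rad and linear speed of each of card, bangle below 0.03 m/s and contact force between card and box below 0.1 N and contact force between card and pad below 0.1 N and value of joint flap above 1.2 rad and horizontal distance between bangle and tray below 0.05 m and height (world z) of bangle below 0.014 m and angle between bangle's own z axis and vertical below 0.2 rad and z of divider in the frame of box below 0.02 m and horizontal distance between divider and box below 0.06 m); the arm keeps its last pose, push and grip.
It fails at once if the bangle is dropped from more than about 3 cm or thrown (linear speed of bangle above 0.8 m/s and contact force between the fingers and bangle below 0.1 N).
It fails at once if the divider is taken out (distance of divider from where it was at the start of the episode above 0.03 m).
It fails at once if another stall item (shell, bottle, phone or jar) is pushed away by more than 30 mm (distance of any of shell, spray, phone, jar from where it was at the start of the episode above 0.03 m).
It also fails if it takes over 72 s, if anything falls off the work surface, if the arm or the gripper's body presses on something with over 40 N, if the wrist force passes 120 N, or if a joint passes its speed limit or range.

### The arm

A 6-joint arm with a two-finger parallel gripper is mounted at the origin on the work surface. World frame = base frame: x ahead of the robot, y to its left, z up, the work surface at z = 0. Lengths are in m, angles in rad, forces in N, time in s.
With the tool pointing down it reaches from about 0.275 to 0.775 m from the base axis. Payload 14.6 kg.
Tool frame: the origin (TCP) lies between the finger pads; the fingertips stand 14 mm ahead of it and the grasp point (between the pads) lies 5 mm behind it (bot.nose_length is the z of the fingertips in the tool frame, in m); z points along the fingers, y is the direction in which the jaws open and shut (so a half turn about z gives the same grasp; the last joint's range is limited). The gripper opens to 85 mm and grips with 20 to 120 N. Pads are 22 mm wide; open, the fingers measure 114 mm over their backs; the gripper's body (76 mm by 85 mm) begins 54 mm behind the grasp point. The pads swing forward as they close: fully open they stand 13 mm farther back than shut.
Start: joints at [-1.418, 0.263, -0.048, 1.259, 0, 1.415], TCP at [0.159, -0.5, 0.215] pointing down, gripper open.
Joint ranges: [-2.65, 2.65], [-0.89, 1.7], [-1.18, 1.37], [-2.13, 2.11], [-1.35, 1.29], [-3.14, 3.14]. Speed limits (rad/s): [1.89, 1.89, 2.57, 2.79, 3.14, 3.14].

### API

Orientations are given as a 3x3 rotation matrix whose columns are the frame's x, y, z axes.
In Python, from plant import bot, camera, camera_model, ticket gives the robot as it stands.
- The arm moves only by the shell command python3 -m inch 'ROWS' [FORCE]. ROWS is a JSON object of lists of equal length, an entry for each row: "jaw": the closure, from 0 (fully open) to 1 (shut); "slide": the shift along the tool's x, y, z in units of 25 mm (1.0 is 25 mm), a list of three; "rot": the turn, a rotation vector about the tool's x, y, z in units of 10 degrees (1.0 is 10 degrees), a list of three. In form: {"jaw": [jaw, ...], "slide": [[tx, ty, tz], ...], "rot": [[wx, wy, wz], ...]}. A call has 1 to 20 rows; each row shifts and turns the commanded pose from where the row before left it, along the tool's axes as they then stand; what a row does not reach is not made up. A row lasts 1/8 s, in which the tool goes at most 62.5 mm and 10.7 degrees, less where a joint would pass 70% of its speed; a pose out of reach is approached as far as the arm can. A call is refused whole if a number of a shift passes 1 or a number of a turn 1, either way. A call with a gripper value outside its range is refused whole. The fingers move at their own pace and stop on an object; FORCE is the grip in N (left out, the last holds). Time passes only in rows, so rows that do not move let the fingers close. It gives the time, the measured TCP pose, the force and the opening at its end, in the units of the state.
- bot.get_state(): the state, without advancing time (a new reading comes with each control period).
- camera(name): name is "scene" or "top" or "wrist"; returns the picture (384x512x3 uint8, red, green, blue); there is no depth.
- camera_model(name): a dict with "K" (3x3 intrinsics, pixels), "cam_to_world" (4x4, takes a point from camera to world coordinates). Camera axes: x right, y down, z forward; pixel columns grow to the right and rows downward; lengths in m; the calibration is good to about 2 mm. A picture is of the moment at which its call begins: read the wrist's pose just before it. camera_model takes no time and is no camera call; for the wrist camera it gives the pose at the moment of the call.
- ticket.close_job(): hands the job in, once; it reports no verdict.
The state is a dict: "time": time; "joints": joint angles; "joint_velocities": joint speeds; "joint_efforts": joint torques, N m; "position": TCP position; "tcp_rot": TCP orientation; "wrist_force": force on the tool from outside, world axes, zero at the start; "ft_torque": the same for the moment, N m; "gripper_width": finger opening in m.
Only numpy, scipy, OpenCV 4.12 (cv2) and the standard library are available. Lean on these libraries where they do the work, as an engineer would, in place of code of your own. Each camera call takes 0.05 s, during which the arm holds its last target.

## Working session

There is one attempt and no reset: what is moved stays moved. The work goes in short steps, Python scripts to look and compute and a shell command to move; the robot and the scene stay as the last step left them, time stands still between calls to the robot, and variables do not carry over. Pictures are saved under pics/ and viewed, and the job is handed in when it is done.

```bash
ls; mkdir -p pics; python3 - <<'E'
from plant import bot,camera,camera_model,ticket
import cv2,numpy as np
for n in ["scene","top","wrist"]:
    m=camera_model(n); im=camera(n); cv2.imwrite(f"pics/{n}0.png",im[:,:,::-1])
    print(n,np.round(m["K"],1).tolist(),np.round(m["cam_to_world"],3).tolist())
s=bot.get_state();print(s['time'],s['position'],s['tcp_rot'],s['gripper_width'],bot.nose_length)
E
```

```text
pics
scene [[361.8, 0.0, 251.8], [0.0, 361.8, 187.9], [0.0, 0.0, 1.0]] [[-0.721, 0.392, -0.571, 1.16], [0.693, 0.385, -0.61, 0.581], [-0.019, -0.835, -0.549, 0.625], [0.0, 0.0, 0.0, 1.0]]
top [[386.7, 0.0, 255.4], [0.0, 386.7, 198.0], [0.0, 0.0, 1.0]] [[-0.02, -0.997, 0.07, 0.533], [-1.0, 0.018, -0.022, 0.025], [0.02, -0.07, -0.997, 1.188], [0.0, 0.0, 0.0, 1.0]]
wrist [[323.0, 0.0, 251.9], [0.0, 323.0, 185.5], [0.0, 0.0, 1.0]] [[0.302, -0.917, -0.261, 0.226], [-0.953, -0.29, -0.083, -0.479], [-0.0, 0.274, -0.962, 0.374], [0.0, 0.0, 0.0, 1.0]]
0.15 [ 0.15900248 -0.50010736  0.21445836] [[ 9.53023061e-01  3.02897720e-01 -1.29147281e-04]
 [ 3.02897730e-01 -9.53022771e-01  7.51106652e-04]
 [ 1.04428193e-04 -7.54940378e-04 -9.99999710e-01]] 0.08510617766025655 0.014
```

View pics/scene0.png

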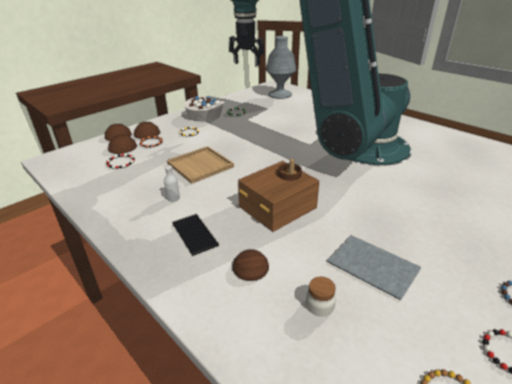

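View pics/top0.png

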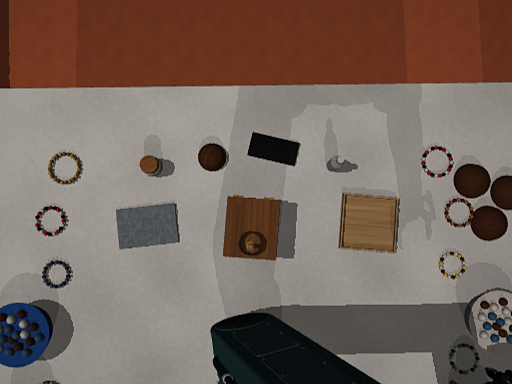

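View pics/wrist0.png

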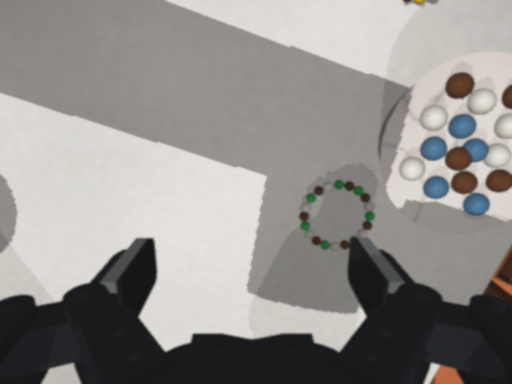

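Scene: box in the middle (top ≈ (252,228), peg (252,243)), tray at right (369,222), pad at left (148,226), with the phone, shell, jar and bottle on the far side. Next I measure them.

```bash
cat > h.py <<'E'
from plant import bot,camera,camera_model,ticket
import cv2,numpy as np
def ray(n,uv,m=None):
    m=m or camera_model(n); T=m["cam_to_world"]; T=np.array(T)
    d=T[:3,:3]@np.linalg.inv(m["K"])@np.array([uv[0],uv[1],1.0])
    return T[:3,3],d/np.linalg.norm(d)
def onz(n,uv,z,m=None):
    o,d=ray(n,uv,m); return o+d*(z-o[2])/d[2]
def tri(rs):
    A=np.zeros((3,3));b=np.zeros(3)
    for o,d in rs:
        P=np.eye(3)-np.outer(d,d);A+=P;b+=P@o
    x=np.linalg.solve(A,b); return x,[np.linalg.norm((np.eye(3)-np.outer(d,d))@(x-o))*1000 for o,d in rs]
def proj(n,p,m=None):
    m=m or camera_model(n);T=np.linalg.inv(np.array(m["cam_to_world"]));q=m["K"]@(T[:3,:3]@p+T[:3,3]);return q[:2]/q[2]
E
python3 - <<'E'
import cv2
im=cv2.imread("pics/top0.png")
c=im[180:275,100:410];cv2.imwrite("pics/top0z.png",cv2.resize(c[:,110:200],None,fx=6,fy=6,interpolation=cv2.INTER_CUBIC))
s=cv2.imread("pics/scene0.png")[145:235,225:330];cv2.imwrite("pics/scene0z.png",cv2.resize(s,None,fx=6,fy=6,interpolation=cv2.INTER_CUBIC))
s=cv2.imread("pics/top0.png")[180:265,330:410];cv2.imwrite("pics/trayz.png",cv2.resize(s,None,fx=6,fy=6,interpolation=cv2.INTER_CUBIC))
import numpy as np
im=cv2.imread("pics/top0.png").astype(int)
b,g,r=im[...,0],im[...,1],im[...,2]
from h import onz
def rect(mask,roi,zs,name):
    m=np.zeros(mask.shape,np.uint8);x0,x1,y0,y1=roi;m[y0:y1,x0:x1]=mask[y0:y1,x0:x1]*255
    cs,_=cv2.findContours(m,cv2.RETR_EXTERNAL,cv2.CHAIN_APPROX_NONE);c=max(cs,key=cv2.contourArea)
    R=cv2.minAreaRect(c);P=cv2.boxPoints(R);W=np.array([onz("top",p,zs) for p in P])
    print(name,"px",np.round(P,1).tolist(),"ctr",np.round(W.mean(0),4));
    e=np.diff(np.vstack([W,W[:1]]),axis=0)[:,:2];print(np.round(np.linalg.norm(e,axis=1)*1000,0),np.round(np.degrees(np.arctan2(e[:,1],e[:,0])),1))
br=(r-b>35)
rect(br,(330,412,180,265),0.018,"tray")
rect(br,(210,290,185,270),0.095,"flap")
grey=(abs(r-b)<30)&(r<135)
rect(grey,(105,190,195,260),0.008,"pad")
E
```

```text
tray px [[338.20001220703125, 248.6999969482422], [342.20001220703125, 192.5], [398.70001220703125, 196.60000610351562], [394.70001220703125, 252.6999969482422]] ctr [ 0.5343 -0.3433  0.018 ]
[171. 174. 171. 172.] [ -6.1 -95.1 173.3  84.7]
flap px [[222.5, 256.0], [226.89999389648438, 194.3000030517578], [279.6000061035156, 198.0], [275.20001220703125, 259.70001220703125]] ctr [0.5286 0.0144 0.095 ]
[174. 150. 174. 148.] [ -4.9 -95.2 174.5  84.7]
pad px [[114.30000305175781, 208.60000610351562], [176.0, 201.5], [180.6999969482422, 242.3000030517578], [119.0, 249.39999389648438]] ctr [0.5389 0.3269 0.008 ]
[187. 125. 186. 124.] [ -84.5 -173.9   95.3    6.8]
```

View pics/top0z.png

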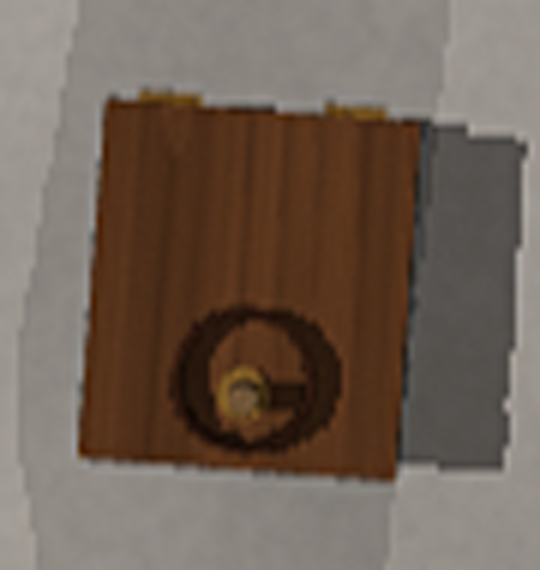

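View pics/scene0z.png

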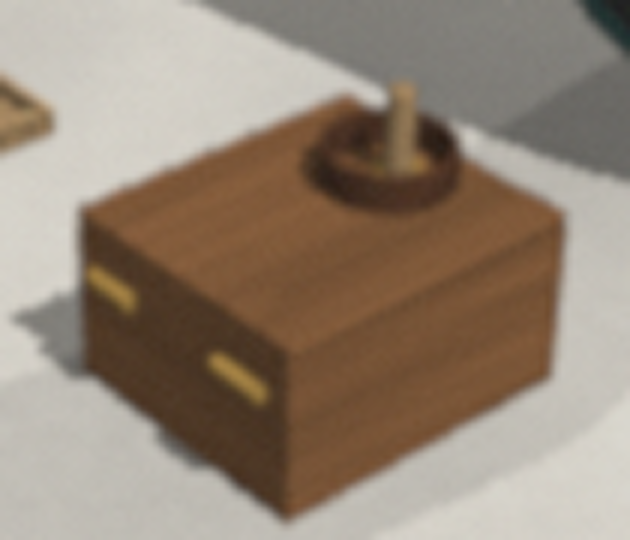

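View pics/trayz.png

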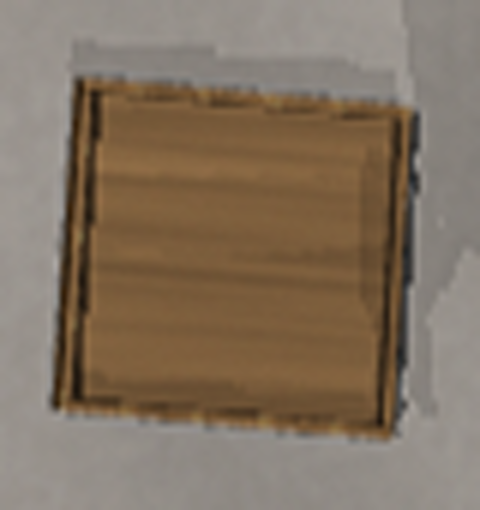

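```bash
python3 - <<'E'
from h import *
f=lambda u,v,o:((u+.5)/6+o[0]-.5,(v+.5)/6+o[1]-.5)
pt=f(242,392,(210,180));ps=f(403,86,(225,145))
print("pegtop",tri([ray("top",pt),ray("scene",ps)]), onz("top",pt,.141))
bt=f(255,379,(210,180));print("bangle",onz("top",bt,.115))
# flap far corners etc: near corner top&scene
print("cornerFL(+x,+y)",tri([ray("top",f(108,98,(210,180))),ray("scene",f(290,352,(225,145)))]))
print("corner(-x,+y)",tri([ray("top",f(80,460,(210,180))),ray("scene",f(562,216,(225,145)))]))
print("corner(+x,-y)",tri([ray("top",f(422,121,(210,180))),ray("scene",f(82,213,(225,145)))]))
s=bot.get_state();R=s['tcp_rot'];d=np.array([.455,.02,.24])-s['position']
print(s['time'],"tool shift units",R.T@d/.025)
E
```

```text
pegtop (array([0.48023199, 0.01916552, 0.14261082]), [np.float64(0.24881530992546078), np.float64(0.24881530992544462)]) [0.4803123  0.01896778 0.141     ]
bangle [0.48481309 0.01273971 0.115     ]
cornerFL(+x,+y) (array([0.61752855, 0.07917987, 0.0931473 ]), [np.float64(0.31132546479607753), np.float64(0.31132546479619977)])
corner(-x,+y) (array([0.44887515, 0.09368172, 0.09089414]), [np.float64(1.8645586188118222), np.float64(1.8645586188119032)])
corner(+x,-y) (array([ 0.60316916, -0.06850308,  0.09065009]), [np.float64(0.9121856171631108), np.float64(0.9121856171629957)])
0.15 tool shift units [ 17.58537858 -16.24145863  -1.00756807]
```

```bash
python3 -m inch '{"jaw":[0,0,0,0,0,0,0,0,0,0,0,0,0,0,0,0,0,0,0,0],"slide":[[0,0,-0.3],[0,0,-0.3],[0,0,-0.4],[0.5,-0.9,0],[0.5,-0.9,0],[0.5,-0.9,0],[0.5,-0.9,0],[0.5,-0.9,0],[0.5,-0.9,0],[0.5,-0.9,0],[0.5,-0.9,0],[0.5,-0.9,0],[0.5,-0.9,0],[0.5,-0.9,0],[0.5,-0.9,0],[0.5,-0.9,0],[0.5,-0.9,0],[0.5,-0.9,0],[0.5,-0.9,0],[0.5,-0.9,0]],"rot":[[0,0,0.76],[0,0,0.76],[0,0,0.75],[0,0,0],[0,0,0],[0,0,0],[0,0,0],[0,0,0],[0,0,0],[0,0,0],[0,0,0],[0,0,0],[0,0,0],[0,0,0],[0,0,0],[0,0,0],[0,0,0],[0,0,0],[0,0,0],[0,0,0]]}' 20
cat >> h.py <<'E'
def to(p,R=None):
    s=bot.get_state();R=s['tcp_rot'] if R is None else R
    print("t",round(s['time'],2),"pos",np.round(s['position'],4),"yaw",round(np.degrees(np.arctan2(R[1,0],R[0,0])),2),"zax",np.round(R[:,2],3),"w",round(s['gripper_width'],4),"F",np.round(s['wrist_force'],1))
    if p is not None: print("units",np.round(R.T@(np.array(p)-s['position'])/.025,2))
E
python3 -c "
from h import *
to([.455,.02,.24])"
```

```text
time: 2.65
position: [0.4043, -0.1358, 0.2396]
tcp_rot: [[0.996, -0.086, -0.0], [-0.086, -0.996, 0.0], [-0.0, -0.0, -1.0]]
wrist_force: [-0.7, -0.8, 0.0]
gripper_width: 0.0852
t 2.65 pos [ 0.4043 -0.1358  0.2396] yaw -4.92 zax [-0.  0. -1.] w 0.0852 F [-0.7 -0.8  0. ]
units [ 1.49 -6.38 -0.02]
```

```bash
python3 -m inch '{"jaw":[0,0,0,0,0,0,0,0,0],"slide":[[0.2,-0.8,0],[0.2,-0.8,0],[0.2,-0.8,0],[0.2,-0.8,0],[0.2,-0.8,0],[0.2,-0.8,0],[0.2,-0.8,0],[0.1,-0.8,0],[0,0,0]],"rot":[[0,0,0],[0,0,0],[0,0,0],[0,0,0],[0,0,0],[0,0,0],[0,0,0],[0,0,0],[0,0,0]]}'
python3 -c "
from h import *
to([.482,.016,.2])
m=camera_model('wrist');im=camera('wrist');cv2.imwrite('pics/w1.png',im[:,:,::-1])
import pickle;pickle.dump(m,open('w1.pkl','wb'))
m=camera_model('top');im=camera('top');cv2.imwrite('pics/t1.png',im[:,:,::-1])
"
```

```text
time: 3.78
position: [0.4551, 0.0198, 0.2396]
tcp_rot: [[0.996, -0.085, -0.0], [-0.085, -0.996, 0.0], [-0.0, -0.0, -1.0]]
wrist_force: [0.6, 0.2, -0.1]
gripper_width: 0.0858
t 3.77 pos [0.4551 0.0198 0.2396] yaw -4.85 zax [-0.  0. -1.] w 0.0858 F [ 0.6  0.2 -0.1]
units [1.09 0.06 1.58]
```

View pics/w1.png

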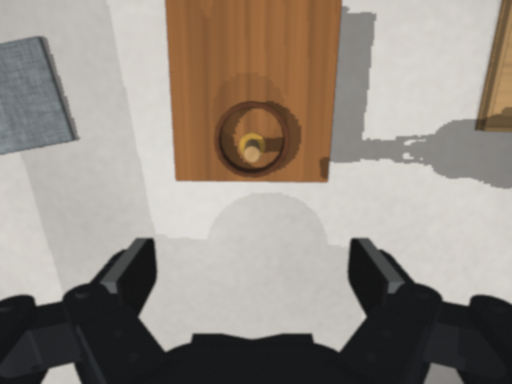

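```bash
python3 -c "
import cv2
im=cv2.imread('pics/w1.png')[85:190,195:310];cv2.imwrite('pics/w1z.png',cv2.resize(im,None,fx=5,fy=5,interpolation=cv2.INTER_CUBIC))"
```

```text
(no output)
```

View pics/w1z.png

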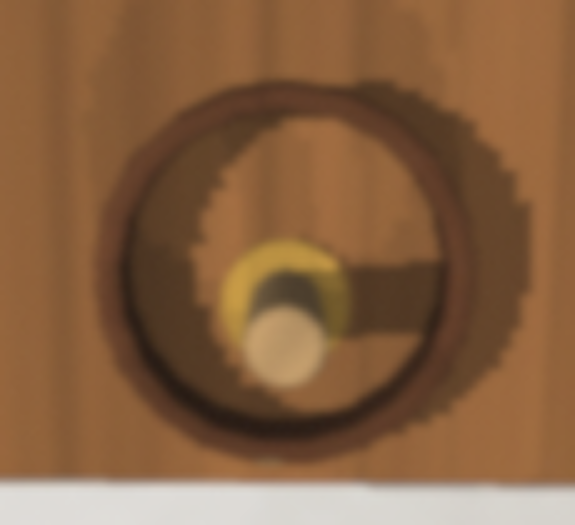

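```bash
python3 - <<'E'
from h import *
import pickle;m=pickle.load(open('w1.pkl','rb'))
f=lambda u,v:((u+.5)/5+194.5,(v+.5)/5+84.5)
c=f(284,260);print("bangle w",onz('wrist',c,.115,m),"L",onz('wrist',f(97,264),.115,m),"R",onz('wrist',f(470,264),.115,m))
pt=((242.5)/6+209.5,392.5/6+179.5)
print("peg",tri([ray('wrist',f(284,346),m),ray('top',pt)]),onz('wrist',f(284,346),.141,m))
bt=((255.5)/6+209.5,379.5/6+179.5)
print("bangle tri",tri([ray('wrist',c,m),ray('top',bt)]))
ps=(403.5/6+224.5,86.5/6+144.5)
print("peg3",tri([ray('wrist',f(284,346),m),ray('top',pt),ray('scene',ps)]))
to([.4865,.0166,.2])
E
```

```text
bangle w [0.4885099  0.01744479 0.115     ] L [0.49062171 0.05023932 0.115     ] R [ 0.48501668 -0.01505813  0.115     ]
peg (array([0.48104966, 0.01855238, 0.15724992]), [np.float64(0.5090582788810813), np.float64(0.5090582788810457)]) [0.4780125  0.01832228 0.141     ]
bangle tri (array([0.48435673, 0.01510767, 0.08843131]), [np.float64(2.76164168940688), np.float64(2.761641689406911)])
peg3 (array([0.4793339 , 0.01867913, 0.14224373]), [np.float64(1.143164501307711), np.float64(1.0810267150107795), np.float64(0.15937876983568808)])
t 3.88 pos [0.4552 0.0185 0.2397] yaw -4.96 zax [-0. -0. -1.] w 0.0855 F [-0.  -0.1  0.3]
units [ 1.25 -0.03  1.59]
```

```bash
python3 -m inch '{"jaw":[0,0,0,0,0,0,0,0,0,0,0],"slide":[[0.4,0,0],[0.4,0,0],[0.45,0,0],[0,0,0.8],[0,0,0.8],[0,0,0.8],[0,0,0.8],[0,0,0.8],[0,0,0.6],[0,0,0.4],[0,0,0.1]],"rot":[[0,0,0],[0,0,0],[0,0,0],[0,0,0],[0,0,0],[0,0,0],[0,0,0],[0,0,0],[0,0,0],[0,0,0],[0,0,0]]}'
python3 -c "
from h import *
to([.4865,.0170,.11])
im=camera('wrist');cv2.imwrite('pics/w2.png',im[:,:,::-1])
im=camera('scene')[130:240,220:340];cv2.imwrite('pics/s2.png',cv2.resize(im[:,:,::-1],None,fx=5,fy=5))
"
```

```text
time: 5.25
position: [0.4872, 0.0151, 0.1119]
tcp_rot: [[0.996, -0.088, -0.001], [-0.088, -0.996, 0.0], [-0.001, -0.0, -1.0]]
wrist_force: [-0.1, -0.5, -0.7]
gripper_width: 0.0854
t 5.25 pos [0.4872 0.0151 0.1119] yaw -5.07 zax [-0.001  0.    -1.   ] w 0.0854 F [-0.1 -0.5 -0.7]
units [-0.04 -0.07  0.07]
```

View pics/w2.png

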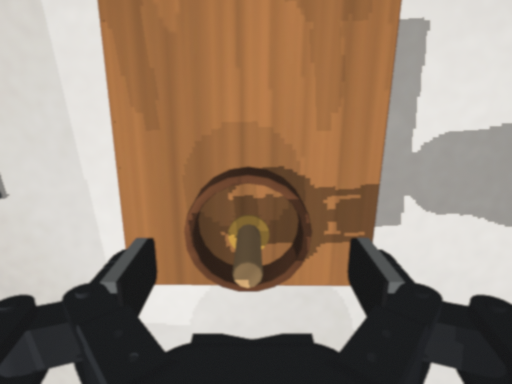

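View pics/s2.png

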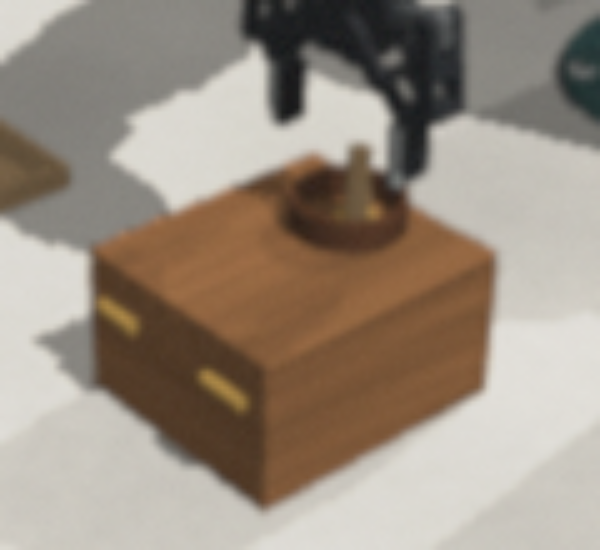

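```bash
python3 - <<'E'
from h import *
s=bot.get_state();R=s['tcp_rot'];p=s['position']
for z in (.014,.001,-.005,-.018):
  for x in (-.011,.011):
    print(z,x,[np.round(proj('wrist',p+R@np.array([x,y,z])),0).tolist() for y in(-.0427,.0427)],[np.round((proj('scene',p+R@np.array([x,y,z]))-[220,130])*5,0).tolist() for y in(-.0427,.0427)])
E
```

```text
0.014 -0.011 [[179.0, 237.0], [325.0, 237.0]] [[410.0, 239.0], [304.0, 181.0]]
0.014 0.011 [[177.0, 202.0], [327.0, 201.0]] [[381.0, 253.0], [276.0, 193.0]]
0.001 -0.011 [[174.0, 247.0], [330.0, 247.0]] [[411.0, 219.0], [305.0, 161.0]]
0.001 0.011 [[171.0, 210.0], [333.0, 209.0]] [[382.0, 233.0], [276.0, 173.0]]
-0.005 -0.011 [[172.0, 253.0], [333.0, 252.0]] [[412.0, 210.0], [305.0, 152.0]]
-0.005 0.011 [[169.0, 214.0], [336.0, 213.0]] [[383.0, 223.0], [277.0, 164.0]]
-0.018 -0.011 [[165.0, 265.0], [339.0, 265.0]] [[413.0, 189.0], [306.0, 132.0]]
-0.018 0.011 [[162.0, 223.0], [343.0, 223.0]] [[384.0, 202.0], [277.0, 144.0]]
```

```bash
python3 -m inch '{"jaw":[0,0,0,0,0],"slide":[[0,-0.07,0.1],[0,0,0.1],[0,0,0.1],[0,0,0.1],[0,0,0]],"rot":[[0,0,0],[0,0,0],[0,0,0],[0,0,0],[0,0,0]]}'
python3 -c "
from h import *
to([.4865,.0170,.11])
im=camera('scene')[130:240,220:340];cv2.imwrite('pics/s3.png',cv2.resize(im[:,:,::-1],None,fx=5,fy=5))
"
```

```text
time: 5.98
position: [0.4872, 0.017, 0.1021]
tcp_rot: [[0.996, -0.088, -0.0], [-0.088, -0.996, 0.0], [-0.0, -0.0, -1.0]]
wrist_force: [0.1, 1.2, 0.3]
gripper_width: 0.0858
t 5.97 pos [0.4872 0.017  0.1021] yaw -5.07 zax [-0.  0. -1.] w 0.0858 F [0.1 1.2 0.3]
units [-0.03  0.   -0.32]
```

View pics/s3.png

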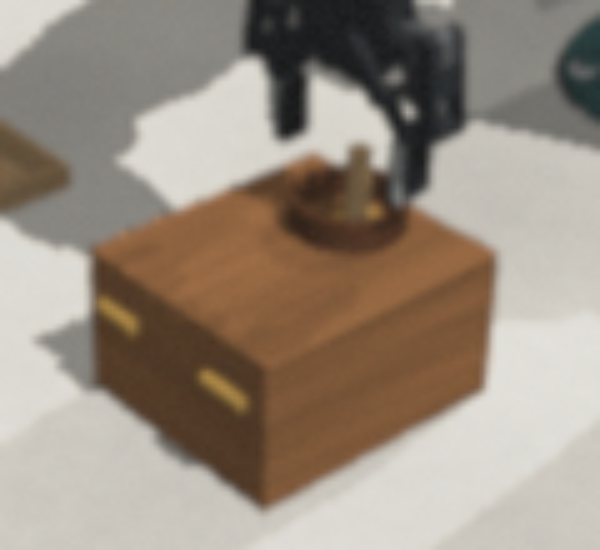

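```bash
python3 - <<'E'
from h import *
s=bot.get_state();R=s['tcp_rot'];p=s['position']
for z in (0.014,.001,-.012,-.025,-.035):print(z,p[2]-z,np.round((proj('scene',p+R@np.array([0,0,z]))-[220,130])*5),np.round((proj('scene',p+R@np.array([0,-.05,z]))-[220,130])*5))
print((proj('scene',np.array([.4865,.017,.115]))-[220,130])*5)
im=camera('wrist')[:,:,::-1];cv2.imwrite('pics/w3.png',cv2.resize(im[180:384,60:460],None,fx=2,fy=2))
E
```

```text
0.014 0.0882446628791183 [343. 232.] [407. 268.]
0.001 0.10124466287911829 [344. 212.] [408. 248.]
-0.012 0.11424466287911829 [345. 192.] [409. 228.]
-0.025 0.1272446628791183 [346. 172.] [411. 207.]
-0.035 0.1372446628791183 [346. 156.] [412. 191.]
[345.91651662 190.72323751]
```

View pics/w3.png

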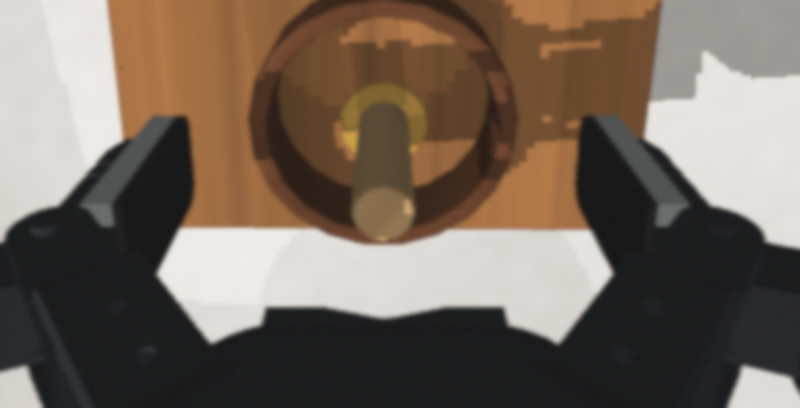

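```bash
python3 -m inch '{"jaw":[0.1,0.12,0.12,0.12],"slide":[[0,0,0],[0,0,0],[0,0,0],[0,0,0]],"rot":[[0,0,0],[0,0,0],[0,0,0],[0,0,0]]}'
python3 -c "
from h import *
to([.4865,.0170,.11])
im=camera('scene')[130:240,220:340];cv2.imwrite('pics/s4.png',cv2.resize(im[:,:,::-1],None,fx=5,fy=5))
im=camera('wrist')[:,:,::-1];cv2.imwrite('pics/w4.png',cv2.resize(im[180:384,60:460],None,fx=2,fy=2))
"
```

```text
time: 6.58
position: [0.4872, 0.017, 0.1023]
tcp_rot: [[0.996, -0.088, 0.0], [-0.088, -0.996, -0.0], [0.0, 0.0, -1.0]]
wrist_force: [-0.3, -1.3, -0.3]
gripper_width: 0.075
t 6.58 pos [0.4872 0.017  0.1023] yaw -5.06 zax [ 0. -0. -1.] w 0.075 F [-0.3 -1.3 -0.3]
units [-0.03  0.   -0.31]
```

View pics/s4.png

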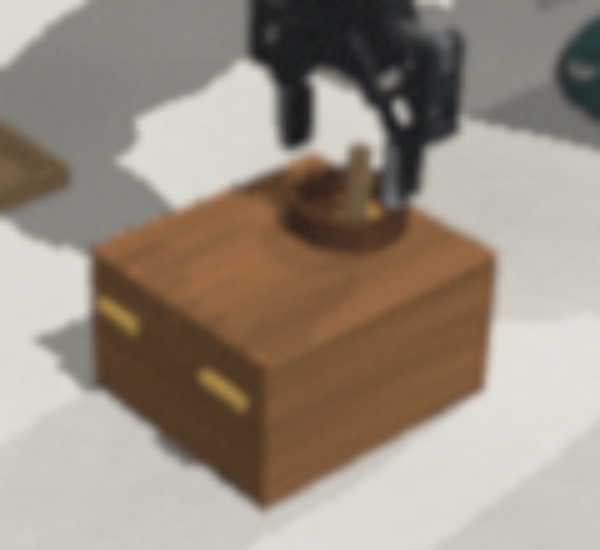

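View pics/w4.png

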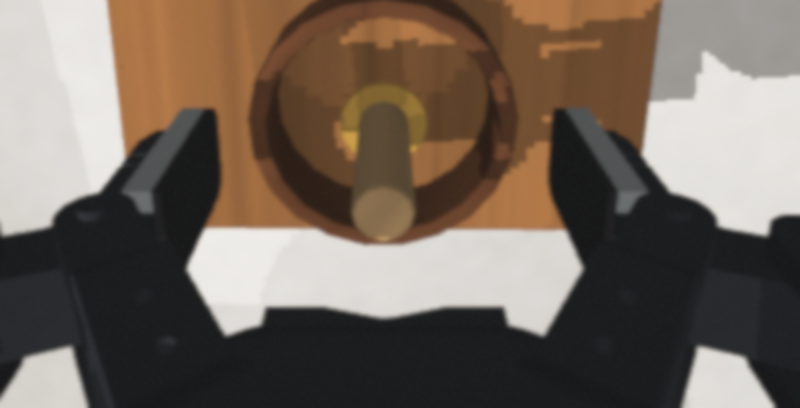

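```bash
python3 -m inch '{"jaw":[0.12,0.12,0.12,0.12,0.12],"slide":[[0,0,0.15],[0,0,0.15],[0,0,0.15],[0,0,0.15],[0,0,0]],"rot":[[0,0,0],[0,0,0],[0,0,0],[0,0,0],[0,0,0]]}'
python3 -c "
from h import *
to([.4865,.0170,.11])
im=camera('scene')[130:240,220:340];cv2.imwrite('pics/s5.png',cv2.resize(im[:,:,::-1],None,fx=5,fy=5))
im=camera('wrist')[:,:,::-1];cv2.imwrite('pics/w5.png',cv2.resize(im[180:384,60:460],None,fx=2,fy=2))
"
```

```text
time: 7.3
position: [0.4871, 0.017, 0.087]
tcp_rot: [[0.996, -0.088, -0.001], [-0.088, -0.996, 0.0], [-0.001, -0.0, -1.0]]
wrist_force: [-0.2, 0.2, -0.3]
gripper_width: 0.0754
t 7.3 pos [0.4871 0.017  0.087 ] yaw -5.06 zax [-0.001  0.    -1.   ] w 0.0754 F [-0.2  0.2 -0.3]
units [-0.02  0.   -0.92]
```

View pics/s5.png

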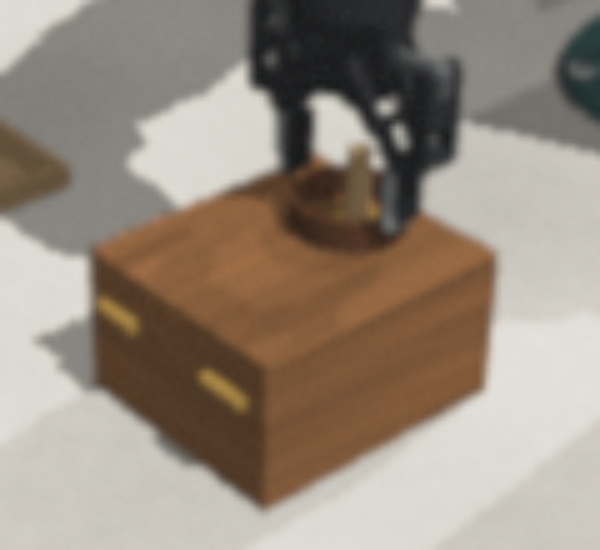

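View pics/w5.png

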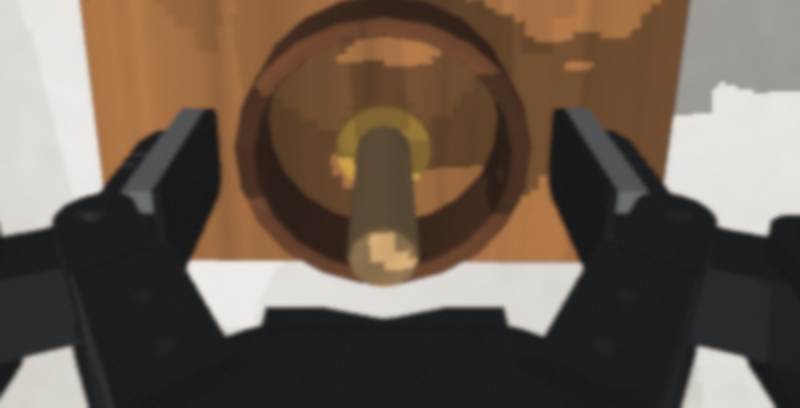

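```bash
python3 -m inch '{"jaw":[0.12,0.12,0.12,0.12,0.12],"slide":[[0,0,0.1],[0,0,0.1],[0,0,0.1],[0,0,0],[0,0,0]],"rot":[[0,0,0],[0,0,0],[0,0,0],[0,0,0],[0,0,0]]}'
python3 -c "
from h import *
to([.4865,.0170,.11])
im=camera('scene')[130:240,220:340];cv2.imwrite('pics/s6.png',cv2.resize(im[:,:,::-1],None,fx=5,fy=5))
im=camera('wrist')[:,:,::-1];cv2.imwrite('pics/w6.png',cv2.resize(im[180:384,60:460],None,fx=2,fy=2))
"
```

```text
time: 8.02
position: [0.4873, 0.017, 0.0798]
tcp_rot: [[0.996, -0.088, 0.0], [-0.088, -0.996, 0.0], [0.0, -0.0, -1.0]]
wrist_force: [0.3, -0.1, 0.8]
gripper_width: 0.0752
t 8.03 pos [0.4873 0.017  0.0798] yaw -5.07 zax [ 0.  0. -1.] w 0.0752 F [ 0.3 -0.1  0.8]
units [-0.03  0.   -1.21]
```

View pics/s6.png

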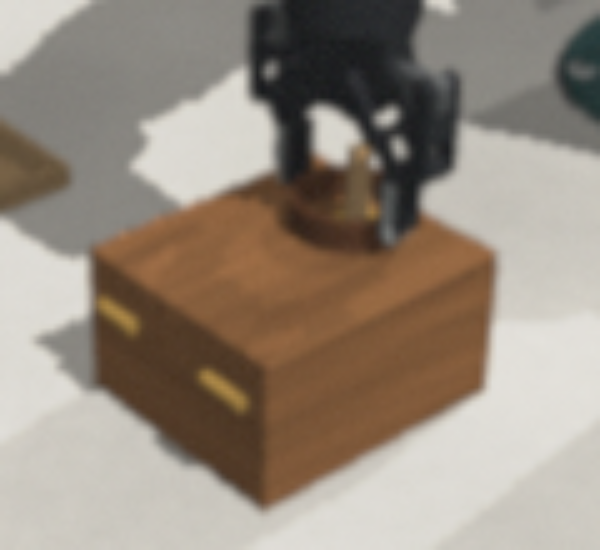

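View pics/w6.png

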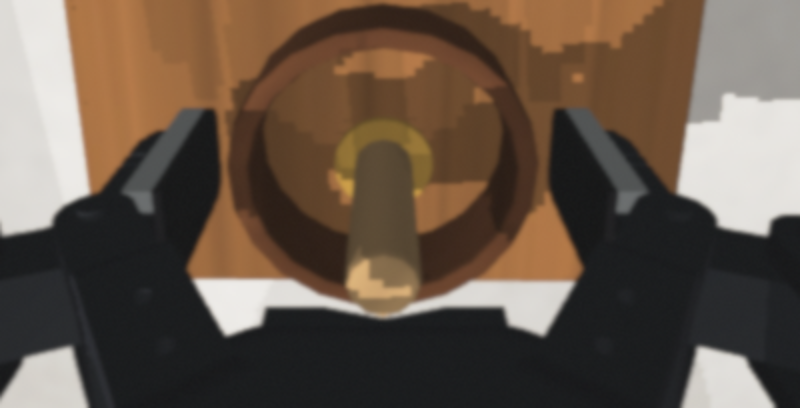

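```bash
python3 -m inch '{"jaw":[0.2,0.3,0.4,0.4,0.4,0.4],"slide":[[0,0,0],[0,0,0],[0,0,0],[0,0,0],[0,0,0],[0,0,0]],"rot":[[0,0,0],[0,0,0],[0,0,0],[0,0,0],[0,0,0],[0,0,0]]}' 20
python3 -c "
from h import *
to([.4865,.0170,.11])
im=camera('scene')[130:240,220:340];cv2.imwrite('pics/s7.png',cv2.resize(im[:,:,::-1],None,fx=5,fy=5))
im=camera('wrist')[:,:,::-1];cv2.imwrite('pics/w7.png',cv2.resize(im[180:384,60:460],None,fx=2,fy=2))
"
```

```text
time: 8.88
position: [0.4873, 0.0169, 0.0801]
tcp_rot: [[0.996, -0.088, 0.0], [-0.088, -0.996, -0.0], [0.0, 0.0, -1.0]]
wrist_force: [-1.8, 0.4, 6.1]
gripper_width: 0.0656
t 8.88 pos [0.4873 0.0169 0.0801] yaw -5.07 zax [ 0. -0. -1.] w 0.0656 F [-1.8  0.4  6.1]
units [-0.03  0.   -1.2 ]
```

View pics/s7.png

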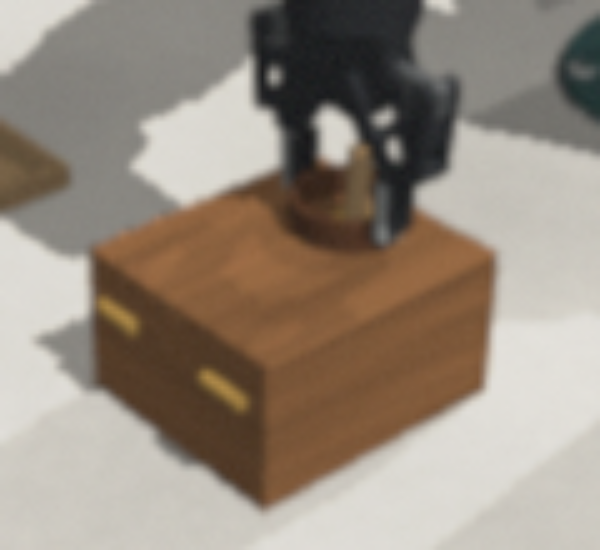

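View pics/w7.png

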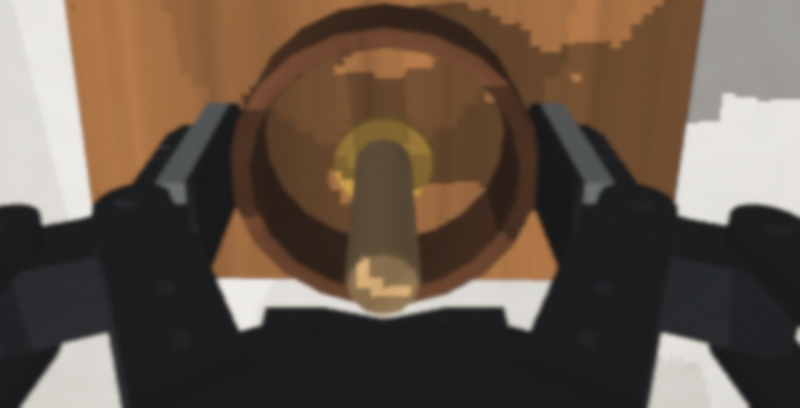

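```bash
python3 -m inch '{"jaw":[0.4,0.4,0.4,0.4,0.4,0.4],"slide":[[0,0,-0.1],[0,0,-0.2],[0,0,-0.4],[0,0,-0.4],[0,0,-0.1],[0,0,0]],"rot":[[0,0,0],[0,0,0],[0,0,0],[0,0,0],[0,0,0],[0,0,0]]}' 25
python3 -c "
from h import *
to([.4865,.0170,.11])
im=camera('scene')[130:240,220:340];cv2.imwrite('pics/s8.png',cv2.resize(im[:,:,::-1],None,fx=5,fy=5))
"
```

```text
time: 9.72
position: [0.4874, 0.0169, 0.11]
tcp_rot: [[0.996, -0.088, 0.0], [-0.088, -0.996, -0.0], [0.0, 0.0, -1.0]]
wrist_force: [0.1, -0.2, -0.6]
gripper_width: 0.0654
t 9.72 pos [0.4874 0.0169 0.11  ] yaw -5.06 zax [ 0. -0. -1.] w 0.0654 F [ 0.1 -0.2 -0.6]
units [-0.03  0.   -0.  ]
```

View pics/s8.png

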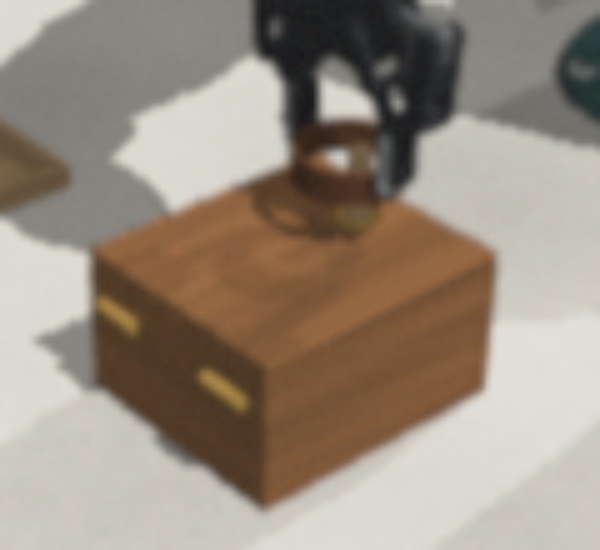

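```bash
python3 -m inch '{"jaw":[0.4,0.4,0.4,0.4,0.4,0.4,0.4,0.4,0.4,0.4,0.4,0.4,0.4,0.4,0.4,0.4,0.4,0.4,0.4,0.4],"slide":[[0,0,-0.5],[0,0,-0.7],[0,0,-0.7],[0,0,-0.5],[0.1,0.4,0],[0.2,0.8,0],[0.2,0.95,0],[0.2,0.95,0],[0.2,0.95,0],[0.2,0.95,0],[0.2,0.95,0],[0.2,0.95,0],[0.2,0.95,0],[0.2,0.95,0],[0.2,0.95,0],[0.2,0.95,0],[0.2,0.95,0],[0.2,0.95,0],[0.2,0.8,0],[0.1,0.4,0]],"rot":[[0,0,0],[0,0,0],[0,0,0],[0,0,0],[0,0,0],[0,0,0],[0,0,0],[0,0,0],[0,0,0],[0,0,0],[0,0,0],[0,0,0],[0,0,0],[0,0,0],[0,0,0],[0,0,0],[0,0,0],[0,0,0],[0,0,0],[0,0,0]]}' 25
python3 -c "
from h import *
to([.534,-.343,.1])
"
```

```text
time: 12.28
position: [0.5316, -0.3348, 0.1695]
tcp_rot: [[0.996, -0.089, -0.0], [-0.089, -0.996, 0.0], [-0.0, -0.0, -1.0]]
wrist_force: [-0.1, 0.4, -0.5]
gripper_width: 0.0652
t 12.28 pos [ 0.5316 -0.3348  0.1695] yaw -5.11 zax [-0.  0. -1.] w 0.0652 F [-0.1  0.4 -0.5]
units [0.13 0.32 2.78]
```

```bash
python3 -m inch '{"jaw":[0.4,0.4,0.4,0.4,0.4,0.4,0.4,0.4,0.4,0.4],"slide":[[0.13,0.32,0.4],[0,0,0.8],[0,0,0.8],[0,0,0.8],[0,0,0.8],[0,0,0.8],[0,0,0.7],[0,0,0.5],[0,0,0.3],[0,0,0]],"rot":[[0,0,0],[0,0,0],[0,0,0],[0,0,0],[0,0,0],[0,0,0],[0,0,0],[0,0,0],[0,0,0],[0,0,0]]}' 25
python3 -c "
from h import *
to([.534,-.343,-.009])
im=camera('scene')[90:210,140:260];cv2.imwrite('pics/s9.png',cv2.resize(im[:,:,::-1],None,fx=5,fy=5))
im=camera('wrist')[:,:,::-1];cv2.imwrite('pics/w9.png',im)
"
```

```text
time: 13.52
position: [0.5339, -0.3414, 0.022]
tcp_rot: [[0.996, -0.088, -0.0], [-0.088, -0.996, 0.0], [-0.0, -0.0, -1.0]]
wrist_force: [0.6, -0.3, -0.4]
gripper_width: 0.0654
t 13.53 pos [ 0.5339 -0.3414  0.022 ] yaw -5.06 zax [-0.  0. -1.] w 0.0654 F [ 0.6 -0.3 -0.4]
units [0.01 0.06 1.24]
```

View pics/s9.png

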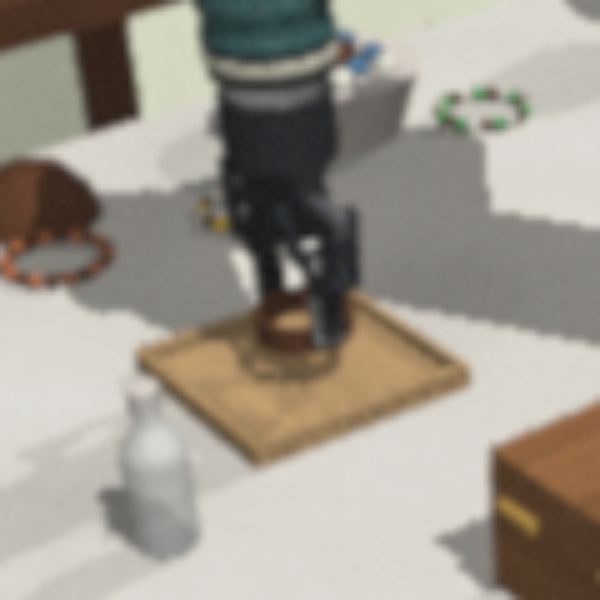

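View pics/w9.png

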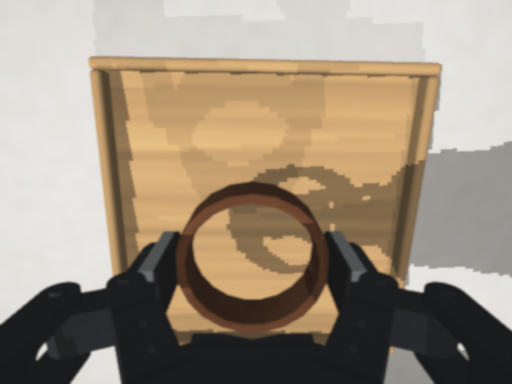

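```bash
python3 -m inch '{"jaw":[0.4,0.4,0.4,0.4,0.4],"slide":[[0,0,0.3],[0,0,0.3],[0,0,0.3],[0,0,0.1],[0,0,0]],"rot":[[0,0,0],[0,0,0],[0,0,0],[0,0,0],[0,0,0]]}' 25; python3 -m inch '{"jaw":[0.4,0.4,0.4],"slide":[[0,0,0.1],[0,0,0.06],[0,0,0]],"rot":[[0,0,0],[0,0,0],[0,0,0]]}' 20
```

```text
time: 14.25
position: [0.5339, -0.3415, -0.0029]
tcp_rot: [[0.996, -0.088, -0.0], [-0.088, -0.996, 0.0], [-0.0, -0.0, -1.0]]
wrist_force: [0.3, 0.6, -0.7]
gripper_width: 0.0652
time: 14.62
position: [0.534, -0.3415, -0.0068]
tcp_rot: [[0.996, -0.088, -0.0], [-0.088, -0.996, 0.0], [-0.0, -0.0, -1.0]]
wrist_force: [-0.2, 0.4, -1.3]
gripper_width: 0.0655
```

```bash
python3 -m inch '{"jaw":[0.4,0.4,0.4],"slide":[[0,0,0.06],[0,0,0.04],[0,0,0]],"rot":[[0,0,0],[0,0,0],[0,0,0]]}' 20
python3 -c "
from h import *
im=camera('scene')[90:210,140:260];cv2.imwrite('pics/s10.png',cv2.resize(im[:,:,::-1],None,fx=5,fy=5))
"
```

```text
time: 15.0
position: [0.5341, -0.3416, -0.0088]
tcp_rot: [[0.996, -0.088, 0.0], [-0.088, -0.996, -0.0], [0.0, 0.0, -1.0]]
wrist_force: [-1.6, 1.4, 5.3]
gripper_width: 0.0655
```

View pics/s10.png

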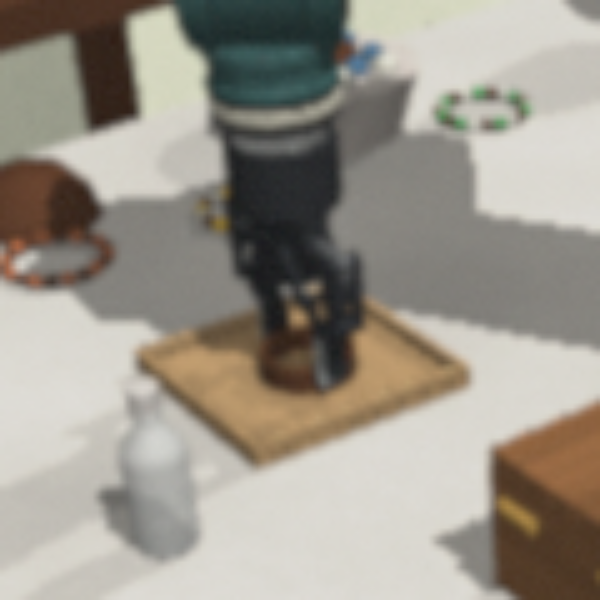

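```bash
python3 -m inch '{"jaw":[0.2,0.1,0,0,0,0,0,0,0],"slide":[[0,0,0],[0,0,0],[0,0,0],[0,0,-0.2],[0,0,-0.6],[0,0,-1],[0,0,-1],[0,0,-1],[0,0,-1]],"rot":[[0,0,0],[0,0,0],[0,0,0],[0,0,0],[0,0,0],[0,0,0],[0,0,0],[0,0,0],[0,0,0]]}' 20
python3 -c "
from h import *
to([.48,.018,.21])
im=camera('wrist')[:,:,::-1];cv2.imwrite('pics/w11.png',im)
im=camera('scene')[90:210,140:260];cv2.imwrite('pics/s11.png',cv2.resize(im[:,:,::-1],None,fx=4,fy=4))
"
```

```text
time: 16.18
position: [0.5341, -0.3416, 0.1129]
tcp_rot: [[0.996, -0.088, 0.001], [-0.088, -0.996, -0.001], [0.001, 0.001, -1.0]]
wrist_force: [0.3, 0.8, 0.5]
gripper_width: 0.0853
t 16.18 pos [ 0.5341 -0.3416  0.1129] yaw -5.06 zax [ 0.001 -0.001 -1.   ] w 0.0853 F [0.3 0.8 0.5]
units [ -3.42 -14.14  -3.9 ]
```

View pics/w11.png

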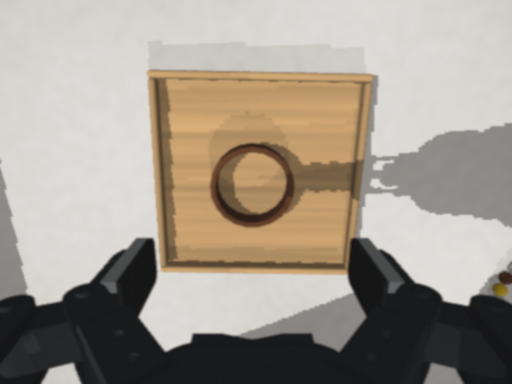

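View pics/s11.png

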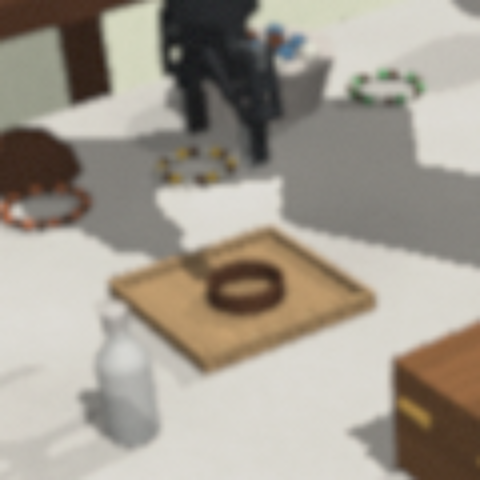

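Bangle lies flat and free in the tray (wrist view centre (252,185)). Next, back to the peg.

```bash
python3 -m inch '{"jaw":[0,0,0.3,0.5,0.6,0.65,0.65,0.65,0.65,0.65,0.65,0.65,0.65,0.65,0.65,0.65,0.65,0.65,0.65],"slide":[[0,0,-0.9],[0,0,-0.9],[-0.2,-0.5,-0.7],[-0.2,-0.9,0],[-0.2,-0.9,0],[-0.2,-0.9,0],[-0.2,-0.9,0],[-0.2,-0.9,0],[-0.2,-0.9,0],[-0.2,-0.9,0],[-0.2,-0.9,0],[-0.2,-0.9,0],[-0.2,-0.9,0],[-0.2,-0.9,0],[-0.2,-0.9,0],[-0.2,-0.9,0],[-0.2,-0.9,0],[-0.2,-0.9,0],[-0.2,-0.9,0]],"rot":[[0,0,0],[0,0,0],[0,0,0],[0,0,0],[0,0,0],[0,0,0],[0,0,0],[0,0,0],[0,0,0],[0,0,0],[0,0,0],[0,0,0],[0,0,0],[0,0,0],[0,0,0],[0,0,0],[0,0,0],[0,0,0],[0,0,0]]}' 20
python3 -c "
from h import *
to([.48,.018,.15])
im=camera('wrist')[:,:,::-1];cv2.imwrite('pics/w12.png',im)
im=camera('scene')[90:240,220:340];cv2.imwrite('pics/s12.png',cv2.resize(im[:,:,::-1],None,fx=4,fy=4))
"
```

```text
time: 18.65
position: [0.4818, 0.0384, 0.1733]
tcp_rot: [[0.996, -0.088, 0.0], [-0.088, -0.996, -0.0], [0.0, -0.0, -1.0]]
wrist_force: [0.0, -0.8, 0.1]
gripper_width: 0.0297
t 18.65 pos [0.4818 0.0384 0.1733] yaw -5.06 zax [ 0. -0. -1.] w 0.0297 F [ 0.  -0.8  0.1]
units [0.   0.82 0.93]
```

View pics/w12.png

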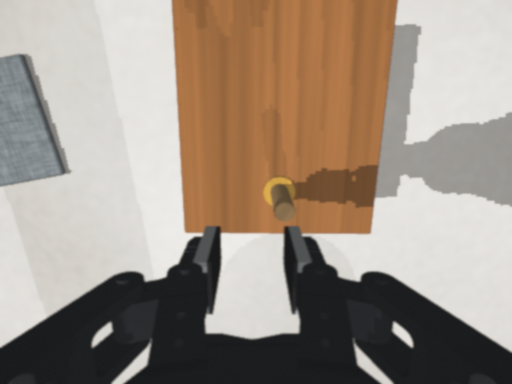

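View pics/s12.png

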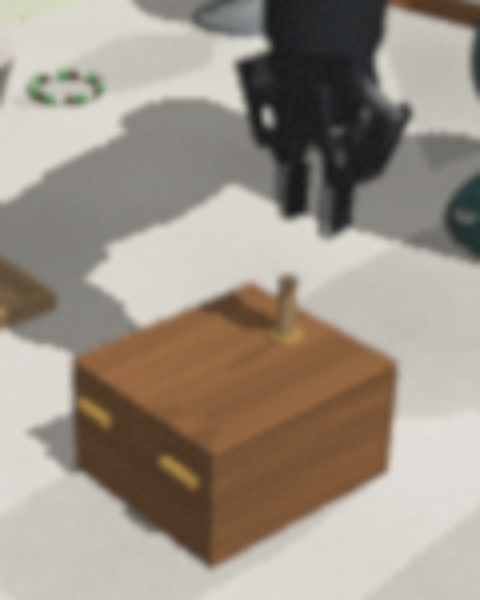

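```bash
python3 - <<'E'
from h import *
s=bot.get_state();R=s['tcp_rot'];p=s['position']
for z in (0.014,0,-.01,-.02,-.03):print(z,np.round((proj('scene',p+R@np.array([0,0,z]))-[220,90])*4),np.round(proj('wrist',p+R@np.array([0.011,0,z]))),np.round(proj('wrist',p+R@np.array([0.011,0.015,z]))))
E
```

```text
0.014 [309. 264.] [252. 202.] [279. 202.]
0 [310. 246.] [252. 210.] [281. 210.]
-0.01 [311. 232.] [252. 217.] [282. 217.]
-0.02 [311. 219.] [252. 225.] [284. 225.]
-0.03 [312. 205.] [252. 234.] [287. 234.]
```

```bash
python3 -m inch '{"jaw":[0.65,0.65,0.65,0.65,0.65,0.65,0.65],"slide":[[-0.05,0.4,0],[0,0.4,0],[0,0,0.6],[0,0,0.8],[0,0,0.8],[0,0,0.6],[0,0,0]],"rot":[[0,0,0],[0,0,0],[0,0,0],[0,0,0],[0,0,0],[0,0,0],[0,0,0]]}' 20
python3 -c "
from h import *
to([.48,.018,.095])
im=camera('wrist')[:,:,::-1];cv2.imwrite('pics/w13.png',im)
im=camera('scene')[90:240,220:340];cv2.imwrite('pics/s13.png',cv2.resize(im[:,:,::-1],None,fx=4,fy=4))
"
```

```text
time: 19.62
position: [0.4786, 0.0161, 0.1026]
tcp_rot: [[0.996, -0.09, -0.002], [-0.09, -0.996, 0.0], [-0.002, 0.0, -1.0]]
wrist_force: [-0.2, 1.3, -0.0]
gripper_width: 0.0299
t 19.62 pos [0.4786 0.0161 0.1026] yaw -5.17 zax [-0.002  0.    -1.   ] w 0.0299 F [-0.2  1.3 -0. ]
units [ 0.05 -0.08  0.3 ]
```

View pics/w13.png

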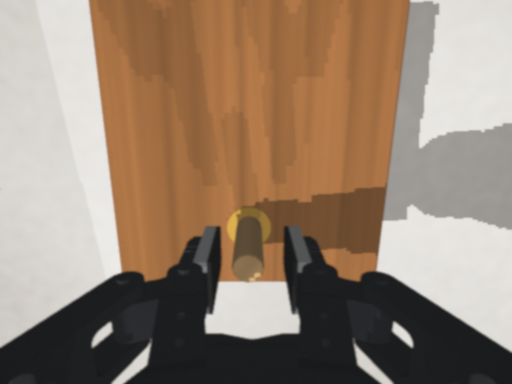

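View pics/s13.png

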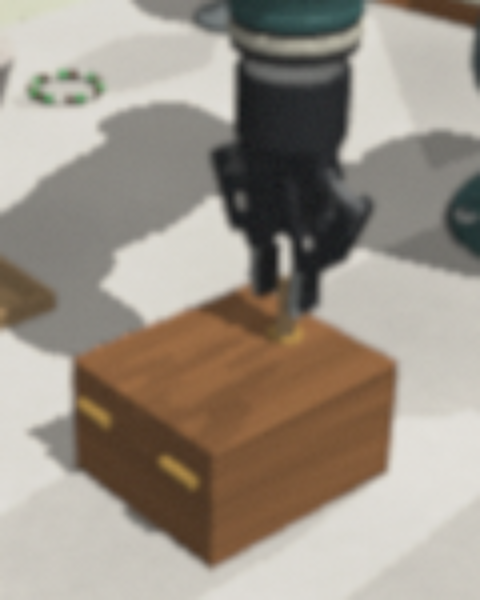

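```bash
python3 -m inch '{"jaw":[0.65,0.65,0.8,0.9,1,1,1],"slide":[[0.05,-0.08,0.15],[0,0,0.12],[0,0,0],[0,0,0],[0,0,0],[0,0,0],[0,0,0]],"rot":[[0,0,0],[0,0,0],[0,0,0],[0,0,0],[0,0,0],[0,0,0],[0,0,0]]}' 25
python3 -c "
from h import *
to([.48,.018,.095])
im=camera('wrist')[:,:,::-1];cv2.imwrite('pics/w14.png',im)
im=camera('scene')[90:240,220:340];cv2.imwrite('pics/s14.png',cv2.resize(im[:,:,::-1],None,fx=4,fy=4))
p0=np.array([-.134,.062])
# arc table in world: rel hinge
a=np.radians(-5.1);prev=None
for th in np.arange(0,1.55,.1):
    c,s=np.cos(th),np.sin(th);q=np.array([-134*c+62*s,134*s+62*c])
    if prev is not None: print(round(th,2),np.round(q,1),'units dx,dz_tool',np.round((q-prev)/25*[1,-1],3))
    prev=q
"
```

```text
time: 20.6
position: [0.4805, 0.018, 0.0966]
tcp_rot: [[0.996, -0.089, -0.0], [-0.089, -0.996, -0.003], [-0.0, 0.003, -1.0]]
wrist_force: [-1.9, -10.2, -0.0]
gripper_width: 0.0128
t 20.6 pos [0.4805 0.018  0.0966] yaw -5.1 zax [-0.    -0.003 -1.   ] w 0.0128 F [ -1.9 -10.2  -0. ]
units [-0.02  0.    0.06]
0.1 [-127.1   75.1] units dx,dz_tool [ 0.274 -0.523]
0.2 [-119.    87.4] units dx,dz_tool [ 0.325 -0.493]
0.3 [-109.7   98.8] units dx,dz_tool [ 0.373 -0.458]
0.4 [-99.3 109.3] units dx,dz_tool [ 0.417 -0.418]
0.5 [-87.9 118.7] units dx,dz_tool [ 0.456 -0.375]
0.6 [-75.6 126.8] units dx,dz_tool [ 0.491 -0.327]
0.7 [-62.5 133.7] units dx,dz_tool [ 0.522 -0.276]
0.8 [-48.9 139.3] units dx,dz_tool [ 0.547 -0.223]
0.9 [-34.7 143.5] units dx,dz_tool [ 0.566 -0.167]
1.0 [-20.2 146.3] units dx,dz_tool [ 0.58 -0.11]
1.1 [ -5.5 147.5] units dx,dz_tool [ 0.588 -0.052]
1.2 [  9.2 147.4] units dx,dz_tool [0.59  0.007]
1.3 [ 23.9 145.7] units dx,dz_tool [0.587 0.066]
1.4 [ 38.3 142.6] units dx,dz_tool [0.577 0.125]
1.5 [ 52.4 138.1] units dx,dz_tool [0.562 0.182]
```

View pics/w14.png

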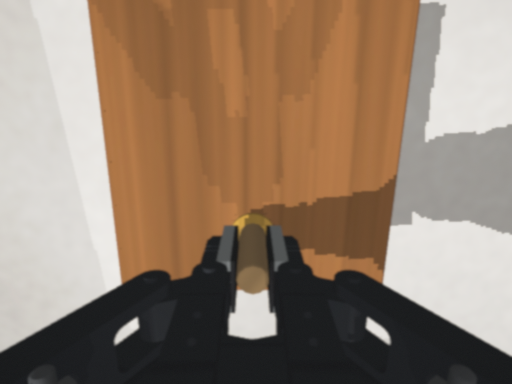

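View pics/s14.png

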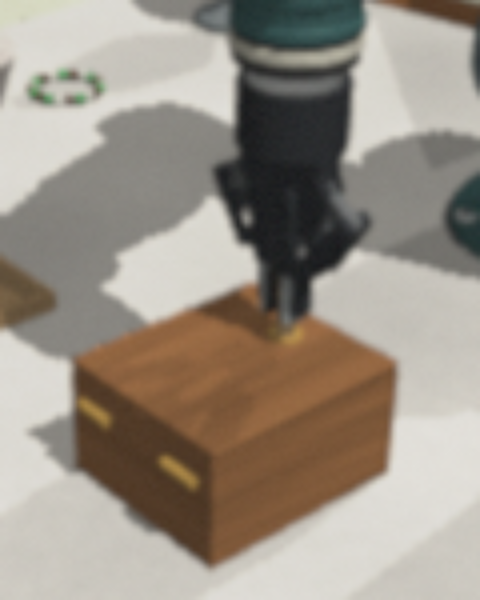

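```bash
python3 -m inch '{"jaw":[1,1,1,1,1,1,1],"slide":[[0,0.05,0],[0.13,0,-0.26],[0.14,0,-0.26],[0.16,0,-0.25],[0.16,0,-0.24],[0.18,0,-0.23],[0.19,0,-0.23]],"rot":[[0,0,0],[0,0,0],[0,0,0],[0,0,0],[0,0,0],[0,0,0],[0,0,0]]}' 25
python3 -c "
from h import *
to(None);print(bot.get_state()['ft_torque'])
im=camera('scene')[60:240,200:340];cv2.imwrite('pics/s15.png',cv2.resize(im[:,:,::-1],None,fx=4,fy=4))
"
```

```text
time: 21.58
position: [0.5048, 0.0156, 0.1336]
tcp_rot: [[0.996, -0.088, -0.0], [-0.088, -0.996, -0.0], [-0.0, 0.0, -1.0]]
wrist_force: [2.7, -1.2, -8.9]
gripper_width: 0.0134
t 21.57 pos [0.5048 0.0156 0.1336] yaw -5.07 zax [-0. -0. -1.] w 0.0134 F [ 2.7 -1.2 -8.9]
[-0.27176324 -0.23563049 -0.0279519 ]
```

View pics/s15.png

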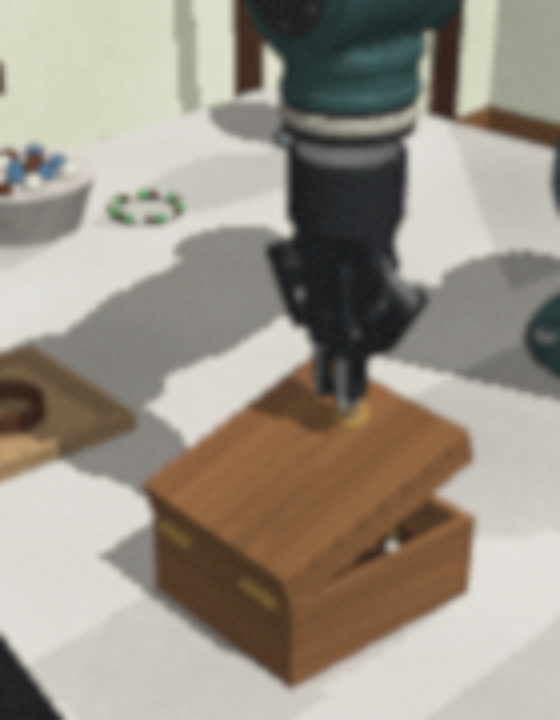

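Flap is opening (~0.28 rad) with small forces, so I continue along the arc.

```bash
python3 -m inch '{"jaw":[1,1,1,1,1,1,1,1],"slide":[[0.2,0,-0.21],[0.21,0,-0.21],[0.22,0,-0.19],[0.23,0,-0.18],[0.24,0,-0.17],[0.25,0,-0.16],[0.26,0,-0.14],[0.26,0,-0.13]],"rot":[[0,0,0],[0,0,0],[0,0,0],[0,0,0],[0,0,0],[0,0,0],[0,0,0],[0,0,0]]}' 25
python3 -c "
from h import *
to(None);print(bot.get_state()['ft_torque'])
im=camera('scene')[60:240,200:340];cv2.imwrite('pics/s16.png',cv2.resize(im[:,:,::-1],None,fx=4,fy=4))
"
```

```text
time: 22.62
position: [0.5512, 0.0113, 0.1682]
tcp_rot: [[0.996, -0.088, -0.0], [-0.088, -0.996, -0.001], [-0.0, 0.001, -1.0]]
wrist_force: [-2.0, -6.3, -6.1]
gripper_width: 0.0131
t 22.62 pos [0.5512 0.0113 0.1682] yaw -5.07 zax [-0.    -0.001 -1.   ] w 0.0131 F [-2.  -6.3 -6.1]
[-1.1249698   0.50284176  0.01979381]
```

View pics/s16.png

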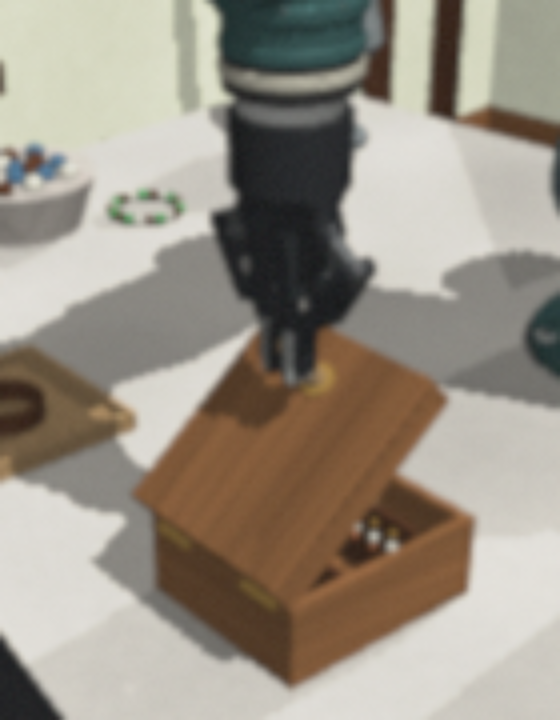

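```bash
python3 -m inch '{"jaw":[1,1,1,1,1,1,1,1],"slide":[[0.27,0.03,-0.12],[0.27,0,-0.1],[0.28,0,-0.09],[0.28,0,-0.07],[0.29,0,-0.06],[0.29,0,-0.04],[0.29,0,-0.03],[0.29,0,-0.02]],"rot":[[0,0,0],[0,0,0],[0,0,0],[0,0,0],[0,0,0],[0,0,0],[0,0,0],[0,0,0]]}' 25
python3 -c "
from h import *
to(None);print(bot.get_state()['ft_torque'])
im=camera('scene')[60:240,200:340];cv2.imwrite('pics/s17.png',cv2.resize(im[:,:,::-1],None,fx=4,fy=4))
"
```

```text
time: 23.68
position: [0.6078, 0.0058, 0.1815]
tcp_rot: [[0.996, -0.088, 0.0], [-0.088, -0.996, -0.0], [0.0, 0.0, -1.0]]
wrist_force: [-3.6, 2.2, 1.3]
gripper_width: 0.0129
t 23.68 pos [0.6078 0.0058 0.1815] yaw -5.07 zax [ 0. -0. -1.] w 0.0129 F [-3.6  2.2  1.3]
[ 0.28080714  0.71016791 -0.05211041]
```

View pics/s17.png

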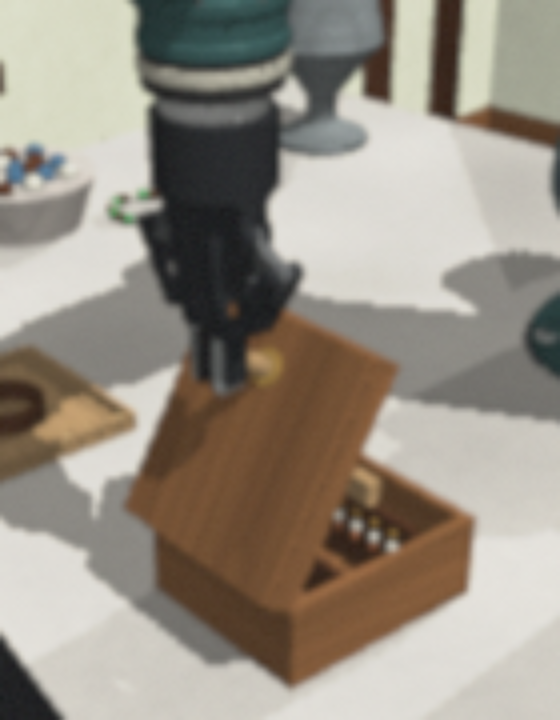

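```bash
python3 -m inch '{"jaw":[1,1,1,1,1,1,1,1,1],"slide":[[0.29,0,0],[0.29,0,0.01],[0.29,0,0.03],[0.29,0,0.04],[0.29,0,0.06],[0.29,0,0.07],[0.29,0,0.09],[0.2,0,0.07],[0,0,0]],"rot":[[0,0,0],[0,0,0],[0,0,0],[0,0,0],[0,0,0],[0,0,0],[0,0,0],[0,0,0],[0,0,0]]}' 25
python3 -c "
from h import *
to(None);print(bot.get_state()['ft_torque'])
im=camera('scene')[60:240,200:340];cv2.imwrite('pics/s18.png',cv2.resize(im[:,:,::-1],None,fx=4,fy=4))
"
```

```text
time: 24.85
position: [0.6642, 0.0005, 0.1721]
tcp_rot: [[0.996, -0.089, 0.002], [-0.089, -0.996, -0.001], [0.002, 0.0, -1.0]]
wrist_force: [3.1, -1.8, 3.1]
gripper_width: 0.0126
t 24.85 pos [6.642e-01 5.000e-04 1.721e-01] yaw -5.08 zax [ 0.002 -0.001 -1.   ] w 0.0126 F [ 3.1 -1.8  3.1]
[-0.24559551 -0.39435618  0.00484359]
```

View pics/s18.png

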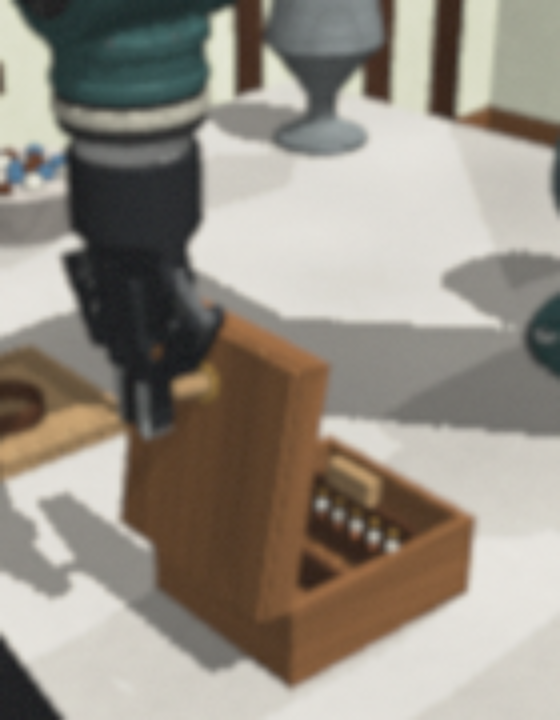

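```bash
python3 -m inch '{"jaw":[0.8,0.65,0.6,0.6,0.6,0.6,0.6,0.6,0.6],"slide":[[0,0,0],[0,0,0],[0,0,0],[0,0,-0.2],[0,0,-0.5],[0,0,-0.8],[0,0,-0.9],[0,0,-0.8],[0,0,-0.4]],"rot":[[0,0,0],[0,0,0],[0,0,0],[0,0,0],[0,0,0],[0,0,0],[0,0,0],[0,0,0],[0,0,0]]}' 25
python3 -c "
from h import *
to([.488,.018,.26]);print(bot.get_state()['joints'])
im=camera('scene')[60:240,200:340];cv2.imwrite('pics/s19.png',cv2.resize(im[:,:,::-1],None,fx=4,fy=4))
"
```

```text
time: 26.02
position: [0.6631, 0.0009, 0.2638]
tcp_rot: [[0.996, -0.088, 0.002], [-0.088, -0.996, -0.0], [0.002, 0.0, -1.0]]
wrist_force: [0.6, -0.7, -1.0]
gripper_width: 0.034
t 26.02 pos [0.6631 0.0009 0.2638] yaw -5.06 zax [ 0.002 -0.    -1.   ] w 0.034 F [ 0.6 -0.7 -1. ]
units [-7.04 -0.06  0.14]
[-1.21420828e-01  5.14526739e-01  4.83645237e-01  1.53798025e+00
 -3.68790157e-05  3.10856454e+00]
```

View pics/s19.png

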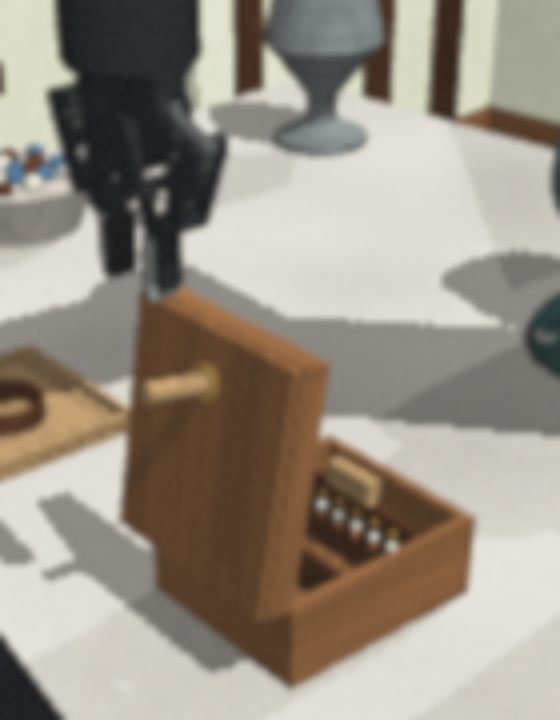

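```bash
python3 -m inch '{"jaw":[0.6,0.6,0.6,0.6,0.6,0.6,0.6,0.6,0.6,0.6,0.6,0.6,0.6,0.6,0.6,0.6,0.6,0.6,0.6],"slide":[[-0.5,0,0],[-0.9,0,0],[-0.9,0,0],[-0.9,0,0],[-0.9,0,0],[-0.9,0,0],[-0.9,0,0],[-0.9,0,0],[-0.24,0,0],[0,0,0],[0,0,0],[0,0,0],[0,0,0],[0,0,0],[0,0,0],[0,0,0],[0,0,0],[0,0,0],[0,0,0]],"rot":[[0,0,0],[0,0,0],[0,0,0],[0,0,0],[0,0,0],[0,0,0],[0,0,0],[0,0,0],[0,0,-0.5],[0,0,-1],[0,0,-1],[0,0,-1],[0,0,-1],[0,0,-1],[0,0,-1],[0,0,-1],[0,0,-1],[0,0,-0.5],[0,0,0]]}' 25
python3 -c "
from h import *
import pickle
to([.488,.018,.26])
m=camera_model('wrist');im=camera('wrist')[:,:,::-1];cv2.imwrite('pics/w20.png',im);pickle.dump(m,open('w20.pkl','wb'))
im=camera('top')[:,:,::-1];cv2.imwrite('pics/t20.png',im);cv2.imwrite('pics/t20z.png',cv2.resize(im[170:280,200:300],None,fx=5,fy=5))
im=camera('scene')[:,:,::-1];cv2.imwrite('pics/s20.png',im);cv2.imwrite('pics/s20z.png',cv2.resize(im[130:240,220:340],None,fx=5,fy=5,interpolation=2))
"
```

```text
time: 28.45
position: [0.4873, 0.0165, 0.2618]
tcp_rot: [[0.089, 0.996, -0.0], [0.996, -0.089, 0.0], [0.0, -0.0, -1.0]]
wrist_force: [-0.3, -0.5, 0.1]
gripper_width: 0.0341
t 28.45 pos [0.4873 0.0165 0.2618] yaw 84.9 zax [-0.  0. -1.] w 0.0341 F [-0.3 -0.5  0.1]
units [0.06 0.02 0.07]
```

View pics/w20.png

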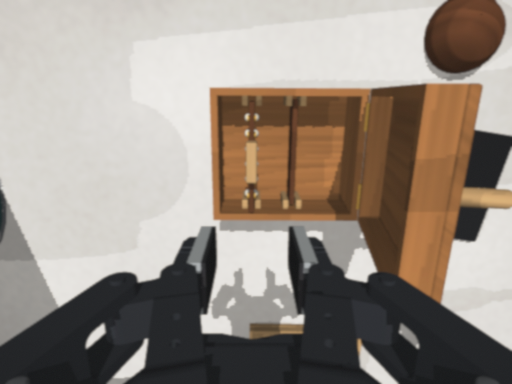

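View pics/s20z.png

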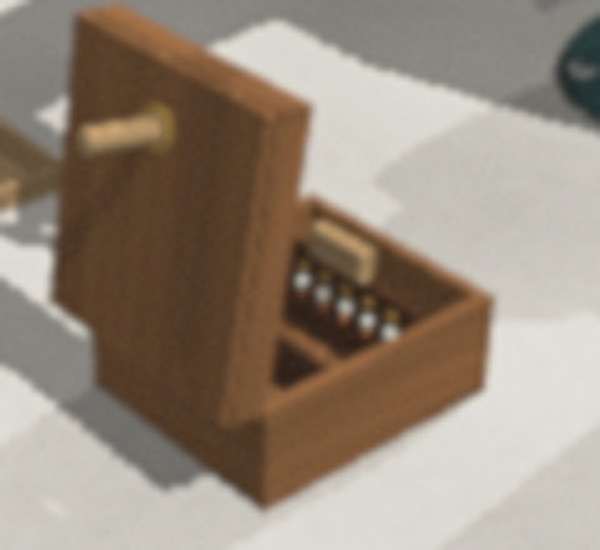

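View pics/t20z.png

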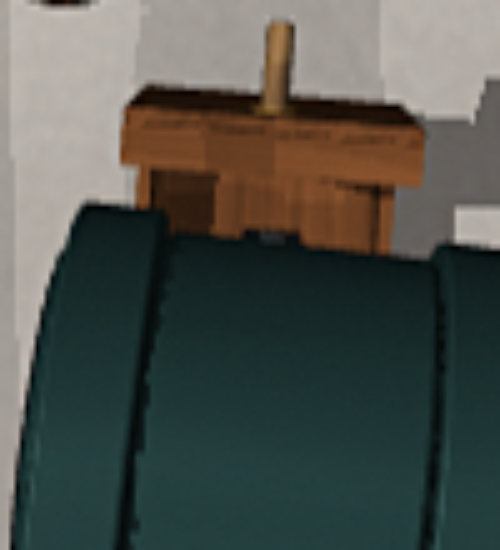

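```bash
python3 - <<'E'
from h import *
im=cv2.imread('pics/w20.png').astype(int);b,g,r=im[...,0],im[...,1],im[...,2]
m=((r>185)&(b<155)&(r-b>45)).astype(np.uint8);m[:,:236]=0;m[:,270:]=0;m[:135]=0;m[192:]=0
n,l,st,c=cv2.connectedComponentsWithStats(m);print(st,c)
cv2.imwrite('pics/w20z.png',cv2.resize(im[120:220,210:310].astype(np.uint8),None,fx=6,fy=6,interpolation=2))
cv2.imwrite('pics/s20zz.png',cv2.resize(cv2.imread('pics/s20.png')[160:220,270:310],None,fx=12,fy=12,interpolation=2)[:600])
E
```

```text
[[     0      0    512    384 196259]
 [   247    143      9     39    349]] [[255.50804294 191.55245874]
 [250.97707736 162.        ]]
```

View pics/w20z.png

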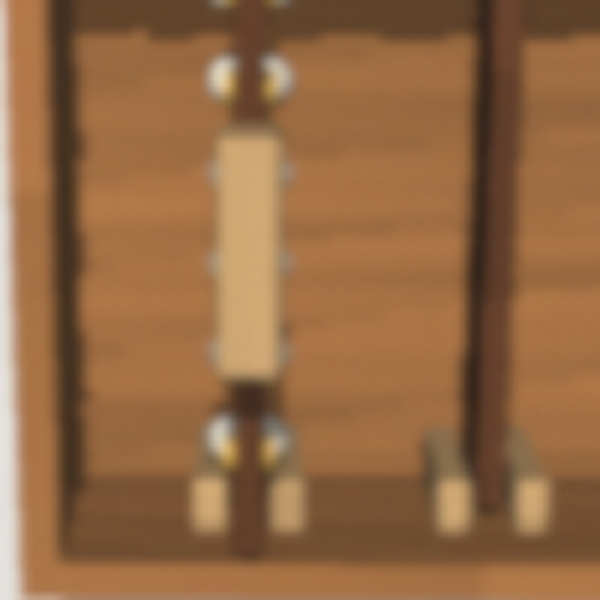

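View pics/s20zz.png

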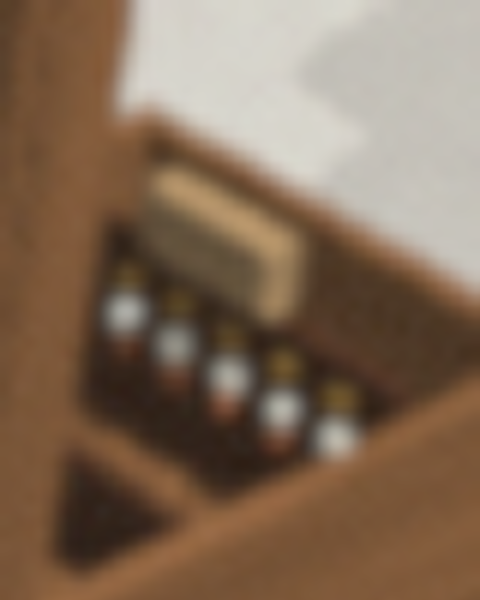

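```bash
python3 - <<'E'
from h import *
import pickle;m=pickle.load(open('w20.pkl','rb'))
w=(249.5/6+209.5,256.5/6+119.5);s=(230.5/12+269.5,207.5/12+159.5)
print("tri",tri([ray('wrist',w,m),ray('scene',s)]))
print("plane",onz('wrist',w,.086,m),onz('scene',s,.086))
a=onz('wrist',(249.5/6+209.5,135.5/6+119.5),.086,m);b=onz('wrist',(249.5/6+209.5,378.5/6+119.5),.086,m);print(np.linalg.norm(a-b),np.degrees(np.arctan2(*(a-b)[:2])))
# box wall check: left wall inner/outer corner
to(onz('wrist',w,.086,m)*[1,1,0]+[0,0,.09])
E
```

```text
tri (array([0.48656907, 0.01621393, 0.08650472]), [np.float64(0.36479112731085134), np.float64(0.3647911273110423)])
plane [0.48676017 0.01579888 0.086     ] [0.48580735 0.016043   0.086     ]
0.04374999875906509 5.1996512812875775
t 28.6 pos [0.4874 0.0165 0.2619] yaw 84.83 zax [-0.  0. -1.] w 0.0344 F [-0.4 -0.6  0.2]
units [-0.03 -0.02  6.88]
```

```bash
python3 -m inch '{"jaw":[0.6,0.6,0.6,0.6,0.6,0.6,0.6,0.6,0.6,0.6,0.6,0.6],"slide":[[-0.03,-0.02,0.4],[0,0,0.8],[0,0,0.9],[0,0,0.9],[0,0,0.9],[0,0,0.9],[0,0,0.9],[0,0,0.8],[0,0,0.5],[0,0,0.4],[0,0,0.4],[0,0,0]],"rot":[[0,0,0],[0,0,0],[0,0,0],[0,0,0],[0,0,0],[0,0,0],[0,0,0],[0,0,0],[0,0,0],[0,0,0],[0,0,0],[0,0,0]]}' 25
python3 -c "
from h import *
to([.4866,.016,.06])
im=camera('wrist')[:,:,::-1];cv2.imwrite('pics/w21.png',im)
im=camera('scene')[:,:,::-1];cv2.imwrite('pics/s21.png',cv2.resize(im[130:240,220:340],None,fx=5,fy=5,interpolation=2))
"
```

```text
time: 30.1
position: [0.4866, 0.0158, 0.0666]
tcp_rot: [[0.088, 0.996, -0.001], [0.996, -0.088, 0.0], [0.0, -0.001, -1.0]]
wrist_force: [0.6, 0.2, 0.0]
gripper_width: 0.0341
t 30.1 pos [0.4866 0.0158 0.0666] yaw 84.93 zax [-0.001  0.    -1.   ] w 0.0341 F [0.6 0.2 0. ]
units [ 0.01 -0.    0.26]
```

View pics/w21.png

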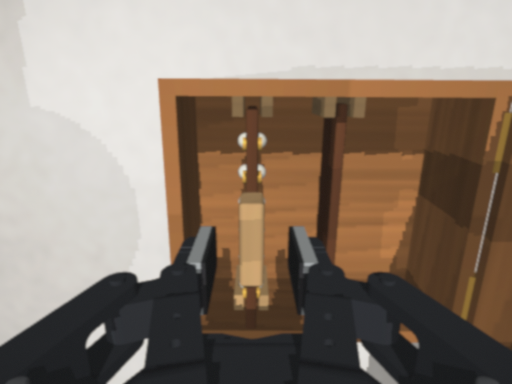

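View pics/s21.png

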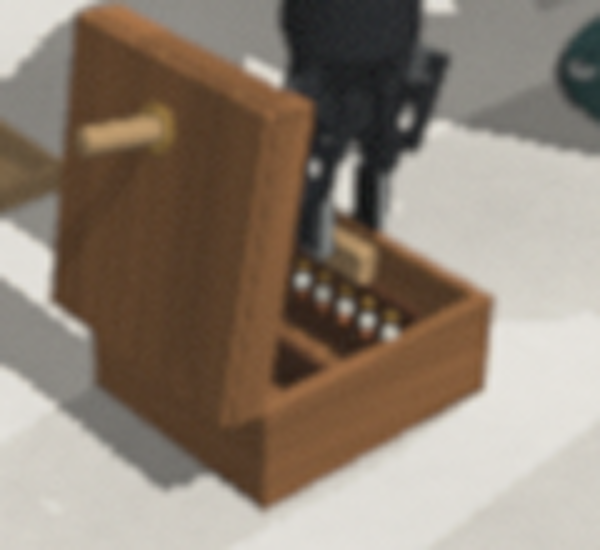

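```bash
python3 -m inch '{"jaw":[0.6,0.6,0.6,0.7,0.8,0.9,1,1,1,1],"slide":[[0,0,0.2],[0,0,0.17],[0,0,0],[0,0,0],[0,0,0],[0,0,0],[0,0,0],[0,0,0],[0,0,0],[0,0,0]],"rot":[[0,0,0],[0,0,0],[0,0,0],[0,0,0],[0,0,0],[0,0,0],[0,0,0],[0,0,0],[0,0,0],[0,0,0]]}' 35
python3 -c "
from h import *
to([.4866,.016,.06])
im=camera('wrist')[:,:,::-1];cv2.imwrite('pics/w22.png',im)
im=camera('scene')[:,:,::-1];cv2.imwrite('pics/s22.png',cv2.resize(im[130:240,220:340],None,fx=5,fy=5,interpolation=2))
"
```

```text
time: 31.45
position: [0.4871, 0.0157, 0.058]
tcp_rot: [[0.088, 0.996, 0.001], [0.996, -0.088, -0.0], [-0.0, 0.001, -1.0]]
wrist_force: [-0.3, -0.3, 5.3]
gripper_width: 0.0108
t 31.45 pos [0.4871 0.0157 0.058 ] yaw 84.94 zax [ 0.001 -0.    -1.   ] w 0.0108 F [-0.3 -0.3  5.3]
units [ 0.01 -0.02 -0.08]
```

View pics/w22.png

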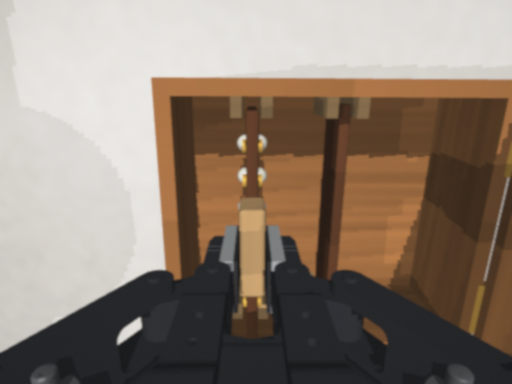

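View pics/s22.png

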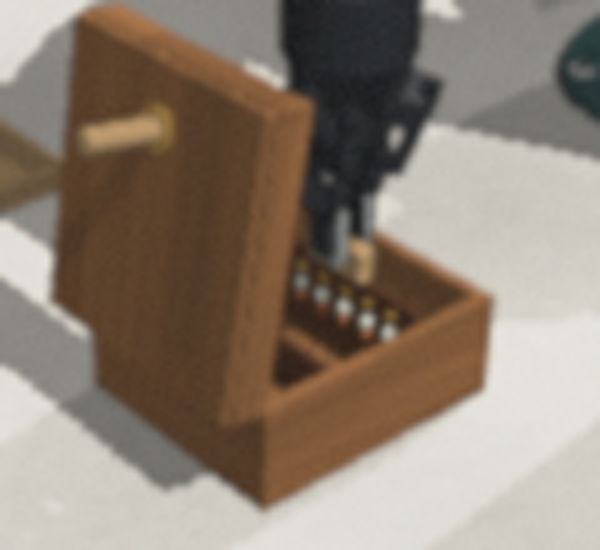

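```bash
python3 -m inch '{"jaw":[1,1,1,1,1,1,1,1,1,1],"slide":[[0,0,-0.1],[0,0,-0.2],[0,0,-0.4],[0,0,-0.6],[0,0,-0.7],[0,0,-0.8],[0,0,-0.8],[0,0,-0.7],[0,0,-0.4],[0,0,-0.15]],"rot":[[0,0,0],[0,0,0],[0,0,0],[0,0,0],[0,0,0],[0,0,0],[0,0,0],[0,0,0],[0,0,0],[0,0,0]]}' 40
python3 -c "
from h import *
to([.539,.327,.178]);print(bot.get_state()['joints'])
im=camera('wrist')[:,:,::-1];cv2.imwrite('pics/w23.png',im)
im=camera('scene')[:,:,::-1];cv2.imwrite('pics/s23.png',cv2.resize(im[100:240,220:340],None,fx=4,fy=4,interpolation=2))
"
```

```text
time: 32.8
position: [0.487, 0.0157, 0.1795]
tcp_rot: [[0.088, 0.996, 0.001], [0.996, -0.088, -0.0], [-0.0, 0.001, -1.0]]
wrist_force: [-0.6, 0.3, -1.0]
gripper_width: 0.0109
t 32.8 pos [0.487  0.0157 0.1795] yaw 84.94 zax [ 0.001 -0.    -1.   ] w 0.0109 F [-0.6  0.3 -1. ]
units [12.59  0.97  0.06]
[-1.35156210e-01  2.12679091e-01 -2.14875716e-01  1.14268540e+00
 -1.18851186e-06  1.52402510e+00]
```

View pics/w23.png

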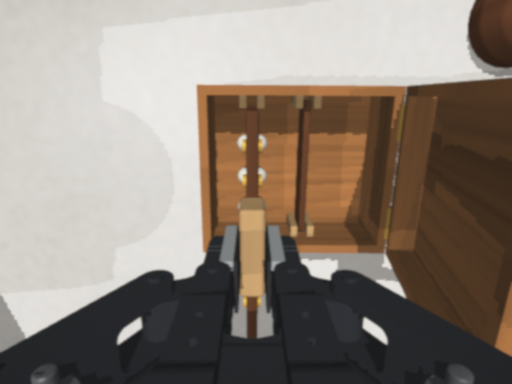

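View pics/s23.png

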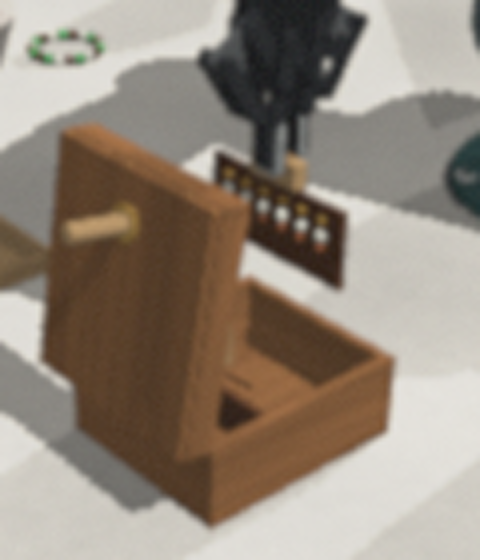

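```bash
python3 -m inch '{"jaw":[1,1,1,1,1,1,1,1,1,1,1,1,1,1,1,1,1,1,1,1],"slide":[[0.3,0.02,0],[0.6,0.05,0],[0.8,0.06,0],[0.8,0.06,0],[0.8,0.06,0],[0.8,0.06,0],[0.8,0.06,0],[0.8,0.06,0],[0.8,0.06,0],[0.8,0.06,0],[0.8,0.06,0],[0.8,0.06,0],[0.8,0.06,0],[0.8,0.06,0],[0.8,0.06,0],[0.8,0.06,0],[0.4,0.06,0],[0.1,0,0],[0,0,0],[0,0,0]],"rot":[[0,0,0],[0,0,0],[0,0,0],[0,0,0],[0,0,0],[0,0,0],[0,0,0],[0,0,0],[0,0,0],[0,0,0],[0,0,0],[0,0,0],[0,0,0],[0,0,0],[0,0,0],[0,0,-0.2],[0,0,-0.4],[0,0,-0.3],[0,0,-0.2],[0,0,0]]}' 40
python3 -c "
from h import *
to([.539,.327,.178])
im=camera('wrist')[:,:,::-1];cv2.imwrite('pics/w24.png',im)
im=camera('scene')[:,:,::-1];cv2.imwrite('pics/s24.png',im)
im=camera('top')[:,:,::-1];cv2.imwrite('pics/t24.png',im)
"
```

```text
time: 35.4
position: [0.5383, 0.3276, 0.179]
tcp_rot: [[-0.104, 0.995, -0.0], [0.995, 0.104, -0.0], [-0.0, -0.0, -1.0]]
wrist_force: [-0.6, 0.4, -0.3]
gripper_width: 0.0108
t 35.4 pos [0.5383 0.3276 0.179 ] yaw 95.95 zax [-0. -0. -1.] w 0.0108 F [-0.6  0.4 -0.3]
units [-0.03  0.02  0.04]
```

View pics/w24.png

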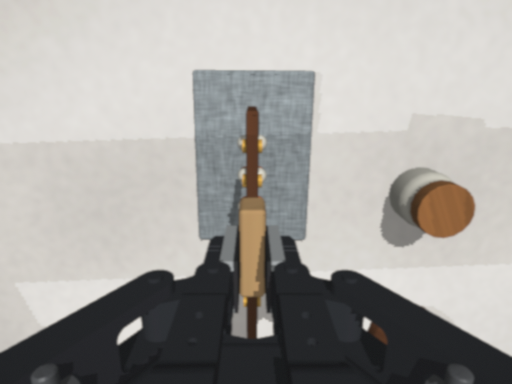

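View pics/s24.png

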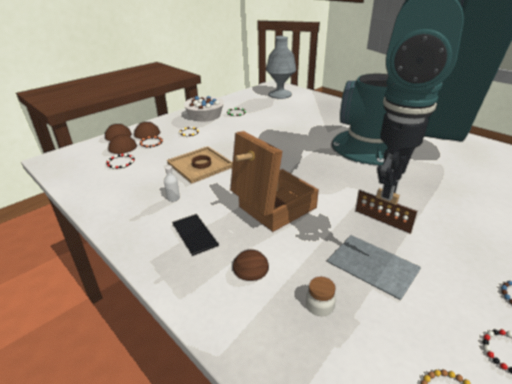

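View pics/t24.png

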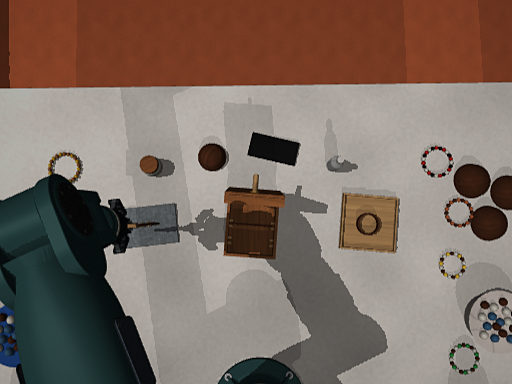

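```bash
python3 - <<'E'
import cv2
s=cv2.imread('pics/s24.png');t=cv2.imread('pics/t24.png')
a=cv2.resize(s[125:235,225:325],None,fx=4,fy=4,interpolation=2);b=cv2.resize(t[170:270,215:305],None,fx=4,fy=4,interpolation=2)
c=cv2.resize(s[170:240,340:425],None,fx=4,fy=4,interpolation=2)
cv2.imwrite('pics/c1.png',a);cv2.imwrite('pics/c2.png',b);cv2.imwrite('pics/c3.png',c)
E
```

```text
(no output)
```

View pics/c1.png

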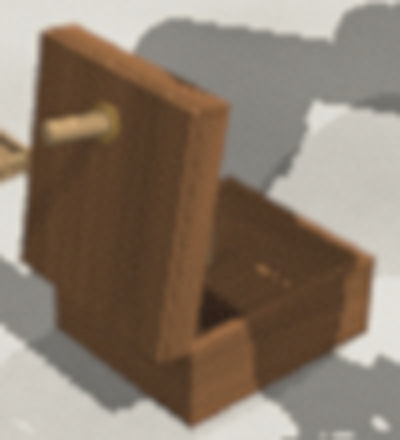

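View pics/c2.png

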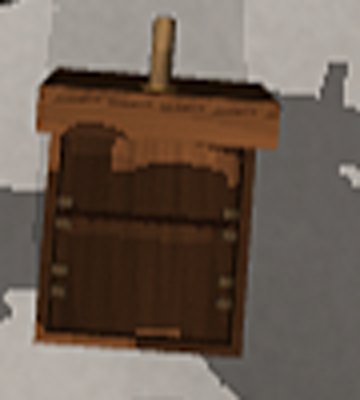

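View pics/c3.png

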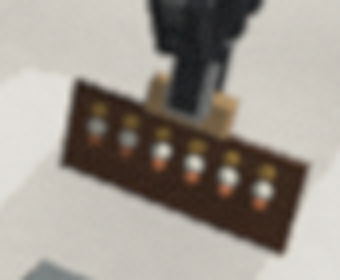

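```bash
python3 - <<'E'
from h import *
S=lambda u,v,o:((u+.5)/4+o[0]-.5,(v+.5)/4+o[1]-.5)
inn=tri([ray('scene',S(229,105,(225,125))),ray('top',S(38,130,(215,170)))]);out=tri([ray('scene',S(190,108,(225,125))),ray('top',S(40,88,(215,170)))])
print('inner',inn,'outer',out)
a=np.radians(-5.1);ex=np.array([np.cos(a),np.sin(a),0])
C=np.array([.5285,.0145,0]);
for n,p in(('in',inn[0]),('out',out[0])):
    q=(p-C)@ex-.085; print(n,'rel hinge x',q,'z',p[2]-.065,'ang',np.arctan2(p[2]-.065,-q)-(np.arctan2(.03,.17) if n=='out' else 0))
s=bot.get_state();P=s['position'];nrm=s['tcp_rot'][:,1]
for u,v in((62,165),(285,254),(77,80),(307,163)):
    o,d=ray('scene',S(u,v,(340,170)));x=o+d*((P-o)@nrm)/(d@nrm);print(np.round(x,4))
print('bangle',onz('top',(368.5,223.5),.016)); to(None)
E
```

```text
inner (array([0.59163582, 0.08104558, 0.23152683]), [np.float64(0.27420190099936004), np.float64(0.27420190099940084)]) outer (array([0.618405  , 0.07762224, 0.238329  ]), [np.float64(2.2129593415168456), np.float64(2.2129593415168967)])
in rel hinge x -0.02802965239976417 z 0.1665268299284544 ang 1.4040402719404903
out rel hinge x -0.0010621335758063122 z 0.17332900009920796 ang 1.3899963575869427
[0.5448 0.2644 0.1283]
[0.5319 0.3888 0.1297]
[0.5447 0.2646 0.186 ]
[0.5321 0.3869 0.1875]
bangle [ 0.53118769 -0.34368425  0.016     ]
t 35.55 pos [0.5383 0.3274 0.1791] yaw 95.9 zax [ 0. -0. -1.] w 0.0103 F [ 0.5 -0.1 -0.7]
```

```bash
python3 -m inch '{"jaw":[1,1,1,1],"slide":[[0,0,0],[0,0,0],[0,0,0],[0,0,0]],"rot":[[0,0,0],[0,0,0],[0,0,0],[0,0,0]]}' 40
python3 -c "
from h import *
print(ticket.close_job())"
```

```text
time: 36.05
position: [0.5382, 0.3274, 0.179]
tcp_rot: [[-0.103, 0.995, -0.0], [0.995, 0.103, -0.0], [-0.0, -0.0, -1.0]]
wrist_force: [0.4, 0.1, -1.1]
gripper_width: 0.0104
the job is handed in; nothing more can be done
None
```

I finished every step and handed the job in at about 36 s of the 72 s allowed. The hand-in reports no verdict, so the results below are my own measurements. I lifted the bangle off the peg and laid it in the tray, swung the flap open by its peg, and drew the card out. I then held it over the pad.

| Last check | Measured | Required |
|---|---|---|
| Flap angle | 1.39–1.40 rad (two corners) | above 1.2 rad |
| Card lower edge, world z | 0.128–0.130 m | 0.088–0.188 m |
| Card centre to pad centre | about 1 mm | below 50 mm |
| Card to pad angle | about 1° | below 0.25 rad (14°) |
| Bangle to tray centre | about 3 mm | below 50 mm |

By eye, the last pictures show the bangle flat in the tray, the divider still in its slot, and the shell, bottle, phone and jar where they started. I did not measure those.

- **Fingertip position:** the pictures put the fingertips about 10–25 mm behind the TCP rather than 14 mm ahead of it. I set grasp heights from the pictures and contact forces instead.
- **Height measurements:** the wrist and top views alone gave poor heights for the peg (0.157 m) and the bangle rim (0.088 m against 0.115 m). The scene view agreed with the stated heights, about 0.142 m for the peg top and 0.0865 m for the grip bar, and I used those.

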